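# Load the cell tester's slide-in board and cam it home

### The job

The cell tester's board is locked home. Free it by turning the cam lock back half a turn, draw the board right out, and fit every cell from the grey carrier into a holder of its own on the board, flat end pressed against the coil spring and then the button end dropped in behind the fixed contact, so that each lies level and fully down. With all of them in, slide the board back until it meets the sprung connector and turn the cam lock half a turn clockwise to its stop, so that its hook draws the board fully home. Leave the tools and other things on the bench where they are.

Things in the scene. Friction and masses are not known exactly. Their poses are not given: they have to be found in the camera images.
- cell1_mid (a point): middle of a rechargeable cell in the carrier (two to four are present; None from the start if absent): plain dark cylinder 26 mm across, 65 mm long, 92 g, lying in a place of the carrier, either way round. x runs along the cell to its button end, where a round steel button (positive) 10 mm wide stands 2.5 mm out and a groove runs round; the other (negative) is flat
- cell1_nub (a point): the tip of the button of that same cell 1, 35 mm from the cell's middle along its x axis
- cell2_mid (a point): middle of a rechargeable cell in the carrier (two to four are present; None from the start if absent): plain dark cylinder 26 mm across, 65 mm long, 92 g, lying in a place of the carrier, either way round. x runs along the cell to its button end, where a round steel button (positive) 10 mm wide stands 2.5 mm out and a groove runs round; the other (negative) is flat
- cell2_nub (a point): the tip of the button of that same cell 2, 35 mm from the cell's middle along its x axis
- cell3_mid (a point): middle of a rechargeable cell in the carrier (two to four are present; None from the start if absent): plain dark cylinder 26 mm across, 65 mm long, 92 g, lying in a place of the carrier, either way round. x runs along the cell to its button end, where a round steel button (positive) 10 mm wide stands 2.5 mm out and a groove runs round; the other (negative) is flat
- cell3_nub (a point): the tip of the button of that same cell 3, 35 mm from the cell's middle along its x axis
- cell4_mid (a point): middle of a rechargeable cell in the carrier (two to four are present; None from the start if absent): plain dark cylinder 26 mm across, 65 mm long, 92 g, lying in a place of the carrier, either way round. x runs along the cell to its button end, where a round steel button (positive) 10 mm wide stands 2.5 mm out and a groove runs round; the other (negative) is flat
- cell4_nub (a point): the tip of the button of that same cell 4, 35 mm from the cell's middle along its x axis
- carrier: loose grey moulded carrier, 172 (x) x 130 mm (y), in which the cells lie along x in two rows of two places, at x -41 and 41, y -39 and 39 mm from its origin, the middle of its underside. Its floor is 4 mm thick, so the cells' middles are 17 mm above the table. Fins 20 mm high flank each cell only 26 mm either side of its middle; end and cross walls are 14 mm high
- bay1 (a point): where the middle of a fitted cell lies in one of four alike holders on the sliding board, 33 mm above the table, 17 above the board; x along the holder from spring to fixed contact, z up. Along x from here, in mm: spring block -64 to -50, coil spring's free tip -28.5 (on the cell's axis line), fixed contact face +35 on a block 8 thick. Both blocks are 26 wide, 24 high above the board (7 above this point)
- bay2 (a point): where the middle of a fitted cell lies in one of four alike holders on the sliding board, 33 mm above the table, 17 above the board; x along the holder from spring to fixed contact, z up. The spring tip is 14 mm wide and rounded, can be pushed back from -28.5 to -42 mm, and pushes with about 0.7 N per mm. A fitted cell presses it back to -32.5, button on the contact; there is not room to lower a cell in level without pressing the spring
- bay3 (a point): where the middle of a fitted cell lies in one of four alike holders on the sliding board, 33 mm above the table, 17 above the board; x along the holder from spring to fixed contact, z up. A cell rests in two saddle ribs at x -22 and +22 mm, 5 mm wide: their bottoms are 4 mm above the board, their side lips 10 mm high, 11.5 to 14.5 mm either side; they centre the cell
- bay4 (a point): where the middle of a fitted cell lies in one of four alike holders on the sliding board, 33 mm above the table, 17 above the board; x along the holder from spring to fixed contact, z up. Nothing higher than 3 mm stands beside a cell's middle. Holders are 56 mm apart centre to centre across the board; the end panel's inner face is 50 mm from the centre of the outermost
- tray (a joint): the sliding board with the holders: m drawn out from home (0) to its outer stop (0.055); starts home. Runs freely (1.5 N friction) until 0.006, where the tester's sprung connector pins meet it with 3 N, rising to 8 N at home; let go, it springs back to 0.006, and only the cam holds it home
- panel (a point): middle of the top edge of the board's aluminium end panel at its drawn-out end: an upright plate 10 mm thick (along y), 124 mm long (along x), its top 48 mm above the table; y points the way the board slides home. Pinch it from above (no thing within 35 mm of it above 20 mm), or push its outer face
- cam (a joint): cam lock at the connector end: rad turned clockwise seen from above, from open (0) to its stop half a turn on (3.14); starts shut, 2.85 to 3.12. Open it below 0.3 to let the bolt out. Its curved hook catches the board's upright bolt if the board is under 0.008 out and draws it home by about 2.7; farther out it misses or blocks. Takes under 0.15 N m, stays where left
- wing (a point): on the cam's axis, 50 mm above the table, in the middle of its wing grip: a bar 12 mm thick (along x), 46 mm long (along y), 26 mm high, its top 60 mm above the table; it turns with the cam. Clear for 65 mm around above 40 mm; beyond that, away from the board, stands the tester's case, 105 mm high
- solder_reel: solder reel standing on its flange, 54 mm across and 40 mm high; origin at its underside. Leave alone
- flux_jar: small jar, 44 mm across, 45 mm high; origin at its underside. Leave alone
- circuit_board: green circuit board 90 x 70 mm, 14 mm high; origin at its underside. Leave alone
- screwdriver: screwdriver lying flat, 160 mm long; origin mid-way. Leave alone
- tweezers: steel tweezers lying flat, 120 mm long; origin mid-way. Leave alone
- tip_cleaner: round tip cleaner cup with brass wool, 64 mm across, 45 mm high; origin at its underside. Leave alone
Not all that is in view belongs to the job. What is shaped like the part that bears cell1_mid but blue is not meant.

How it is judged:
By the outcome, as a careful person would: the job done as asked, in the order asked, and still so for the second after the job is handed in, with the robot touching nothing.
Of cell1, cell2, cell3, cell4 only 2 to 4 are there at a start; the rules pass over those that are not, and their reading is None.
At some moment in a run one of carrier may be knocked a few centimetres aside while the robot is not near it.
It also fails if it takes over 210 s, if anything falls off the work surface, if the arm or the gripper's body presses on something with over 40 N, if the wrist force passes 120 N, or if a joint passes its speed limit or range.

### The arm

A 7-joint arm with a two-finger parallel gripper is mounted at the origin on the work surface. World frame = base frame: x ahead of the robot, y to its left, z up, the work surface at z = 0. Lengths are in m, angles in rad, forces in N, time in s.
With the tool pointing down it reaches from about 0.4 to 0.875 m from the base axis. Payload 19.3 kg.
Tool frame: the origin (TCP) lies between the finger pads; the fingertips stand 17 mm ahead of it and the grasp point (between the pads) lies 2 mm behind it (bot.finger_overhang is the distance from the TCP to the fingertips, in m); z points along the fingers, y is the line along which they close (so a half turn about z gives the same grasp; the last joint's range is limited). The gripper opens to 85 mm and grips with 20 to 120 N. Pads are 22 mm wide; open, the fingers measure 114 mm over their backs; the gripper's body (76 mm by 85 mm) begins 54 mm behind the grasp point. The pads swing forward as they close: fully open they stand 13 mm farther back than shut.
Start: joints at [-0.07, 0.521, -0.036, 1.599, 0.021, 1.021, -0.113], TCP at [0.625, -0, 0.248] pointing down, gripper open.
Joint ranges: [-2.91, 2.91], [-0.3, 2.13], [-1.5, 1.42], [0.17, 2.43], [-1.26, 4.41], [0.16, 1.93], [-2.52, 2.52]. Speed limits (rad/s): [1.89, 1.89, 2.39, 2.39, 3.01, 3.01, 3.01].

### API

Orientations are given as [roll, pitch, yaw] about the fixed x, y, z axes, in that order (R = Rz(yaw) Ry(pitch) Rx(roll)).
In Python, from workcell import observe, grab_frame, bot gives the robot as it stands.
- The arm moves only by the shell command python3 -m crank 'ROWS' [FORCE]. ROWS is a JSON object of lists of equal length, an entry for each row: "linear": the shift along the world's x, y, z each as a share of 0.25 m, from -1 to 1, a list of three; "delta_rot": the turn, a rotation vector about the world's x, y, z each as a share of 30 degrees, from -1 to 1, a list of three; "fingers": the opening, from -1 (shut) to 1 (fully open). In form: {"linear": [[dx, dy, dz], ...], "delta_rot": [[rx, ry, rz], ...], "fingers": [fingers, ...]}. A call has 1 to 5 rows; each row is the pose to reach, as a shift and turn from the pose commanded when the call began; what a row does not reach only later rows make up. A row lasts 1/10 s, in which the tool goes at most 50 mm and 8.59 degrees, less where a joint would pass 70% of its speed; a pose out of reach is approached as far as the arm can. A call with a number of a shift or a turn outside -1 to 1 is refused whole. A call with a gripper value outside its range is refused whole. The fingers move at their own pace and stop on an object; FORCE is the grip in N (left out, the last holds). Time passes only in rows, so rows that repeat a pose let the fingers close. It gives the time, the measured TCP pose, the force, the opening and the grip force at its end, in the units of the state.
- observe(): the state, without advancing time (a new reading comes with each control period).
- grab_frame(name): name is "scene" or "side" or "wrist"; returns a dict with "image" (480x640x3 uint8, red, green, blue), "mtx" (3x3 intrinsics, pixels), "xyz" and "orientation" of the camera in the world. Camera axes: x right, y down, z forward; pixel columns grow to the right and rows downward; lengths in m; the calibration is good to about 2 mm. The wrist camera is an equidistant fisheye: a pixel r from the principal point sees the ray r / f radians off the axis. A picture is of the moment at which its call begins. There is no depth.
- bot.job_done(): hands the job in; it is judged then, once.
The state is a dict: "clock": time; "qpos": joint angles; "qd": joint speeds; "joint_efforts": joint torques, N m; "position": TCP position; "tool_rot": TCP orientation; "force": force on the tool from outside, world axes, zero at the start; "moment": the same for the moment, N m; "grip_width": finger opening in m; "finger_force": force on a finger pad.
Only numpy, scipy, OpenCV 4.12 (cv2) and the standard library are available. Lean on these libraries where they do the work, as an engineer would, in place of code of your own. Each camera call takes 0.05 s, during which the arm holds its last target. There are 200 camera calls.

## Working session

There is one attempt and no reset: what is moved stays moved. The work goes in short steps, Python scripts to look and compute and a shell command to move; the robot and the scene stay as the last step left them, time stands still between calls to the robot, and variables do not carry over. Pictures are saved under pics/ and viewed, at most 14 in all, crops included, and the job is handed in when it is done.

```bash
mkdir -p pics
cat > h.py <<'E'
import numpy as np, cv2
from scipy.spatial.transform import Rotation as R
from workcell import observe, grab_frame, bot
def grab(n,f):
    d=grab_frame(n); cv2.imwrite(f'pics/{f}.png',d['image'][:,:,::-1]); np.savez(f'pics/{f}.npz',**{k:np.array(v) for k,v in d.items()},fish=(n=='wrist')); return d
def load(f): return np.load(f'pics/{f}.npz')
def rot(o):
    o=np.array(o,float)
    return o if o.shape==(3,3) else (R.from_quat(o).as_matrix() if o.size==4 else R.from_euler('xyz',o).as_matrix())
def ray(d,px):
    K=np.array(d['mtx']); x=(px[0]-K[0,2])/K[0,0]; y=(px[1]-K[1,2])/K[1,1]
    if bool(d['fish']):
        r=np.hypot(x,y); s=np.sin(r)/max(r,1e-9); v=np.array([x*s,y*s,np.cos(r)])
    else: v=np.array([x,y,1.])
    return np.array(d['xyz'],float), rot(d['orientation'])@v
def onz(d,px,z):
    o,v=ray(d,px); return o+v*(z-o[2])/v[2]
def proj(d,P):
    K=np.array(d['mtx']); c=rot(d['orientation']).T@(np.array(P)-np.array(d['xyz']))
    if bool(d['fish']):
        t=np.arctan2(np.hypot(c[0],c[1]),c[2]); s=t/max(np.hypot(c[0],c[1]),1e-9); a=c[:2]*s
    else: a=c[:2]/c[2]
    return np.array([K[0,0]*a[0]+K[0,2],K[1,1]*a[1]+K[1,2]])
E
python3 - <<'E'
from h import *
for n in ['scene','side','wrist']:
    d=grab(n,n+'0'); print(n,d['mtx'],d['xyz'],d['orientation'])
print(observe())
E
```

```text
scene [[605.97065398   0.         320.42803436]
 [  0.         605.97065398 239.25922079]
 [  0.           0.           1.        ]] [ 1.17598733 -0.57808084  0.89208805] [-2.32197959  0.02121762  0.86107888]
side [[550.07391867   0.         322.80686835]
 [  0.         550.07391867 236.9903319 ]
 [  0.           0.           1.        ]] [-0.01596685  0.73640708  0.67574804] [-2.15308806  0.01478346 -2.57441126]
wrist [[371.64829954   0.         315.66733595]
 [  0.         371.64829954 241.46941411]
 [  0.           0.           1.        ]] [0.62506904 0.08019172 0.37399223] [2.82313655e+00 7.51451216e-04 4.86808622e-04]
{'clock': 0.15, 'qpos': array([-0.07021423,  0.52188517, -0.03627043,  1.59985696,  0.0211993 ,
        1.02108087, -0.1128336 ]), 'qd': array([-5.59973192e-04, -1.67874764e-03,  1.16072648e-03, -1.12197286e-03,
       -8.25083101e-04, -3.44730175e-05, -1.96633658e-04]), 'joint_efforts': array([ 4.00798544e-04, -9.27376485e+01,  1.98035471e+00, -3.70049715e+01,
        1.79930578e-02,  6.46477114e-03, -1.41420460e-05]), 'position': array([ 6.24774916e-01, -5.12392517e-05,  2.47860743e-01]), 'tool_rot': array([-3.14075093e+00,  8.32514729e-05,  1.57071452e+00]), 'force': array([ 0.73957314, -0.4424372 ,  0.88202424]), 'moment': array([ 0.00927537, -0.02074424,  0.06658959]), 'finger_force': 0.0, 'grip_width': 0.08533947880330277}
```

View pics/scene0.png

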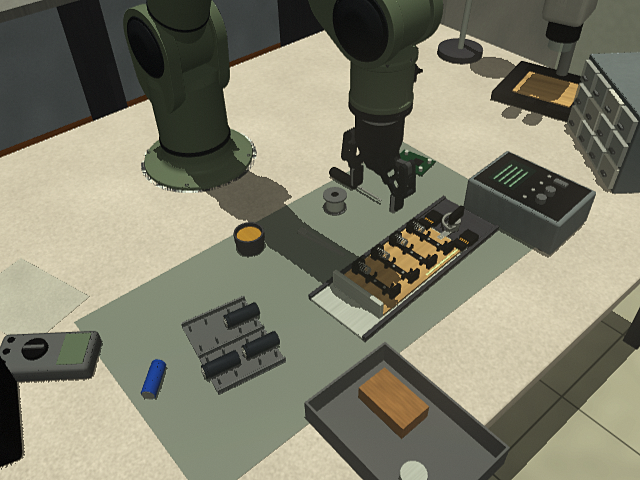

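View pics/side0.png

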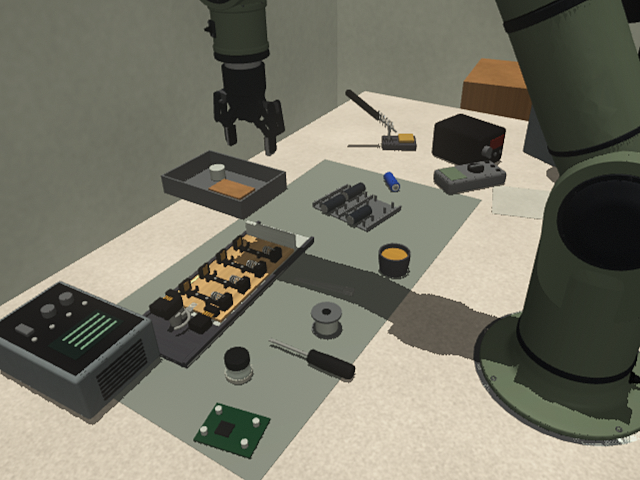

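View pics/wrist0.png

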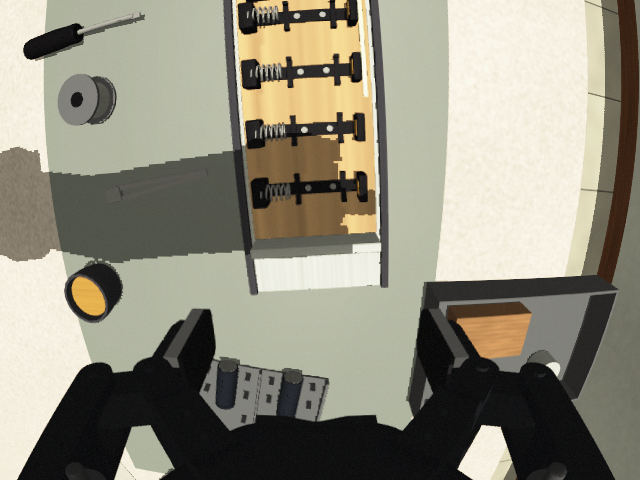

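Run:
```python
from h import *
w=load('wrist0');s=load('scene0');q=load('side0')
for n,a,b in [('h4',(242,17),(353,12)),('h3',(248,73),(357,67)),('h2',(254,133),(360,127)),('h1',(260,193),(364,187))]:
    A=onz(w,a,.04);B=onz(w,b,.04); print(n,A.round(3),B.round(3),np.linalg.norm(B-A).round(3),np.degrees(np.arctan2(*(B-A)[[1,0]])).round(1))
print('panel',onz(w,(252,243),.048).round(3),onz(w,(380,240),.048).round(3))
print('wing', onz(s,(453,213),.06).round(3), onz(q,(181,318),.06).round(3))
print('carrier corners z=0 scene',[onz(s,p,z).round(3)[:2] for p,z in [((183,322),.014),((244,297),.014),((285,360),.014),((219,393),.004)]])
for n,a,b in [('c1',(229,322),(257,307)),('c2',(247,352),(276,339)),('c3',(206,371),(237,356))]:
    A=onz(s,a,.02);B=onz(s,b,.02);print(n,A.round(3),B.round(3),((A+B)/2).round(3),np.linalg.norm(A-B).round(3))
big=lambda f,x0,x1,y0,y1,k:cv2.resize(cv2.imread(f'pics/{f}.png')[y0:y1,x0:x1],None,fx=k,fy=k,interpolation=cv2.INTER_CUBIC)
a=big('scene0',130,300,280,410,4);b=big('side0',300,410,165,235,4);c=big('side0',140,260,280,350,4)
out=np.zeros((600,800,3),np.uint8);a=cv2.resize(a,(400,306));out[:306,:400]=a;out[:280,400:]=b[:280,:400];out[310:590,:480]=c[:280]
cv2.imwrite('pics/crop1.png',out)
```

```text
h4 [0.559 0.181 0.04 ] [0.658 0.184 0.04 ] 0.099 1.7
h3 [0.565 0.127 0.04 ] [0.661 0.132 0.04 ] 0.096 2.7
h2 [0.57  0.072 0.04 ] [0.664 0.077 0.04 ] 0.095 3.0
h1 [0.574 0.017 0.04 ] [0.669 0.023 0.04 ] 0.095 3.3
panel [ 0.565 -0.029  0.048] [ 0.685 -0.026  0.048]
wing [0.613 0.248 0.06 ] [0.565 0.283 0.06 ]
carrier corners z=0 scene [array([ 0.45 , -0.317]), array([ 0.476, -0.196]), array([ 0.644, -0.228]), array([ 0.617, -0.349])]
c1 [ 0.512 -0.255  0.02 ] [ 0.517 -0.195  0.02 ] [ 0.515 -0.225  0.02 ] 0.061
c2 [ 0.59 -0.27  0.02] [ 0.601 -0.214  0.02 ] [ 0.595 -0.242  0.02 ] 0.057
c3 [ 0.575 -0.346  0.02 ] [ 0.585 -0.288  0.02 ] [ 0.58  -0.317  0.02 ] 0.059
```

View pics/crop1.png

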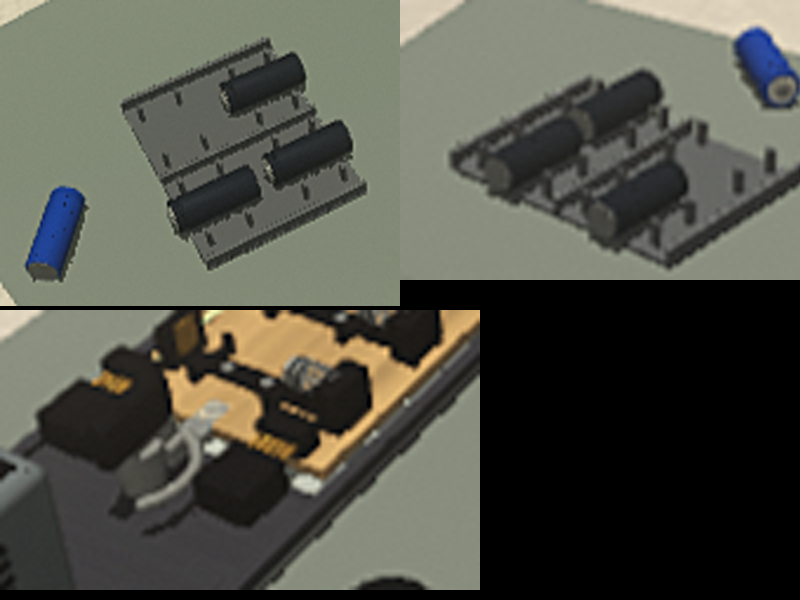

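```bash
python3 -m crank '{"linear":[[-0.05,0.2,0],[-0.08,0.4,0],[-0.1,0.6,0],[-0.1,0.65,0],[-0.1,0.65,0]],"delta_rot":[[0,0,0],[0,0,0],[0,0,0],[0,0,0],[0,0,0]],"fingers":[1,1,1,1,1]}' 40; python3 -c "
from h import *
grab('wrist','wcam')"
```

```text
clock: 0.65
position: [0.5993, 0.1655, 0.2479]
tool_rot: [-3.141, -0.001, 1.575]
force: [-1.1, -0.5, 1.0]
grip_width: 0.0855
finger_force: 0.0
```

View pics/wcam.png

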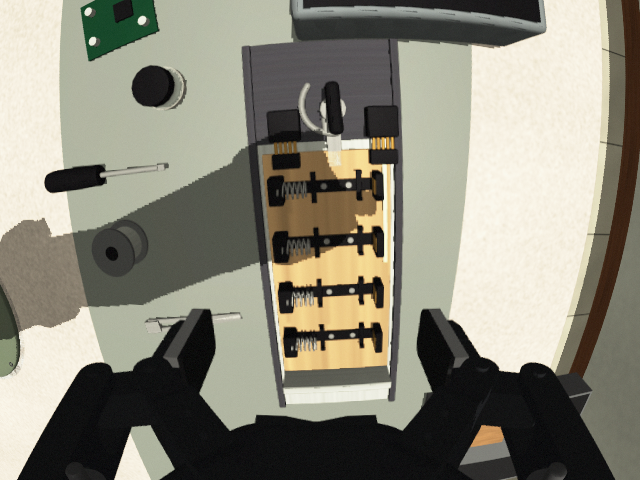

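The wing is the black bar (331,83)–(337,133), with the hook ring around it; the four holders lie at rows 187, 243, 292 and 337, and the panel at row about 378.

Run:
```python
from h import *
w=load('wcam')
a=onz(w,(331,84),.06);b=onz(w,(337,132),.06);print('wing',((a+b)/2).round(4),a.round(3),b.round(3),np.linalg.norm(a-b).round(3))
for n,a,b in [('h4',(268,190),(384,185)),('h3',(274,247),(385,241)),('h2',(279,298),(384,291)),('h1',(284,343),(382,336))]:
    A=onz(w,a,.04);B=onz(w,b,.04); print(n,A.round(3),B.round(3),np.linalg.norm(B-A).round(3),np.degrees(np.arctan2(*(B-A)[[1,0]])).round(1))
print('panel',onz(w,(284,374),.048).round(3),onz(w,(390,367),.048).round(3))
print('rails',onz(w,(245,47),.02).round(3),onz(w,(281,405),.02).round(3),onz(w,(393,40),.02).round(3),onz(w,(395,400),.02).round(3))
```

```text
wing [0.6143 0.2589 0.06  ] [0.612 0.279 0.06 ] [0.617 0.239 0.06 ] 0.041
h4 [0.556 0.185 0.04 ] [0.662 0.191 0.04 ] 0.107 2.9
h3 [0.56 0.13 0.04] [0.666 0.137 0.04 ] 0.106 3.5
h2 [0.563 0.076 0.04 ] [0.669 0.084 0.04 ] 0.106 4.3
h1 [0.566 0.021 0.04 ] [0.671 0.03  0.04 ] 0.105 4.7
panel [ 0.565 -0.016  0.048] [ 0.682 -0.007  0.048]
rails [0.532 0.321 0.02 ] [ 0.557 -0.09   0.02 ] [0.672 0.33  0.02 ] [ 0.702 -0.084  0.02 ]
```

```bash
python3 -m crank '{"linear":[[0.06,0.2,0],[0.06,0.375,-0.1],[0.06,0.375,-0.3],[0.06,0.375,-0.45],[0.06,0.375,-0.45]],"delta_rot":[[0,0,0.15],[0,0,0.18],[0,0,0.18],[0,0,0.18],[0,0,0.18]],"fingers":[1,1,0.2,0,0]}'; python3 -c "
from h import *
grab('wrist','wcam2');grab('scene','scam2')
a=cv2.imread('pics/wcam2.png')[40:440,120:520];b=cv2.resize(cv2.imread('pics/scam2.png')[100:300,340:540],(400,400));cv2.imwrite('pics/c2.png',np.hstack([a,b]))"
```

```text
clock: 1.2
position: [0.6131, 0.2532, 0.1308]
tool_rot: [-3.134, 0.004, 1.664]
force: [0.3, -0.6, -0.0]
grip_width: 0.0444
finger_force: 0.0
```

View pics/c2.png

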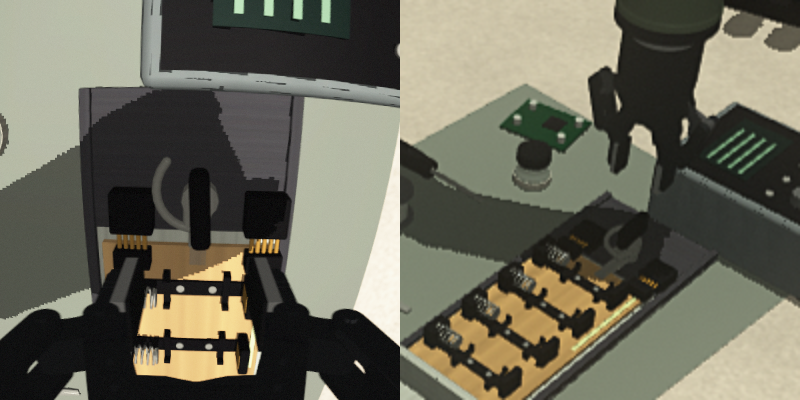

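The wing now stands upright in the wrist view, about (319,248) in the full image, centred between the fingers in x.

Run:
```python
from h import *
w=load('wcam2')
print('wing',onz(w,(319,209),.06).round(4),onz(w,(321,289),.06).round(4))
o=observe();print(o['position'],o['qpos'].round(2),o['tool_rot'])
```

```text
wing [0.6115 0.2868 0.06  ] [0.6173 0.2392 0.06  ]
[0.61578818 0.25463967 0.13660767] [-0.43  0.71 -0.09  1.57  0.07  0.87 -0.45] [-3.14146678e+00  7.59798696e-04  1.66313017e+00]
```

```bash
python3 -m crank '{"linear":[[-0.005,0.033,-0.1],[-0.005,0.033,-0.29],[-0.005,0.033,-0.29],[-0.005,0.033,-0.29],[-0.005,0.033,-0.29]],"delta_rot":[[0,0,0.06],[0,0,0.06],[0,0,0.06],[0,0,0.06],[0,0,0.06]],"fingers":[0,0,0,-0.4,-1]}'; python3 -m crank '{"linear":[[0,0,0],[0,0,0],[0,0,0],[0,0,0],[0,0,0]],"delta_rot":[[0,0,0],[0,0,0],[0,0,0],[0,0,0],[0,0,0]],"fingers":[-1,-1,-1,-1,-1]}'
```

```text
clock: 1.8
position: [0.6154, 0.2646, 0.0667]
tool_rot: [3.138, -0.001, 1.695]
force: [-13.7, -1.4, 11.4]
grip_width: 0.0144
finger_force: 8.2
clock: 2.3
position: [0.6139, 0.2646, 0.0668]
tool_rot: [3.141, -0.0, 1.696]
force: [-11.5, -3.7, 17.3]
grip_width: 0.0109
finger_force: 39.2
```

```bash
python3 -m crank '{"linear":[[-0.003,0,0.014],[-0.003,0,0.014]],"delta_rot":[[0,0,0],[0,0,0]],"fingers":[-1,-1]}';for i in 1 2; do python3 -m crank '{"linear":[[0,0,0],[0,0,0],[0,0,0],[0,0,0],[0,0,0]],"delta_rot":[[0,0,0.25],[0,0,0.5],[0,0,0.75],[0,0,1],[0,0,1]],"fingers":[-1,-1,-1,-1,-1]}';done
```

```text
clock: 2.5
position: [0.6132, 0.2643, 0.0677]
tool_rot: [3.141, -0.0, 1.696]
force: [3.0, 1.3, -21.2]
grip_width: 0.0104
finger_force: 42.8
clock: 3.0
position: [0.6117, 0.2636, 0.0676]
tool_rot: [-3.139, -0.001, 2.225]
force: [-9.4, -2.6, -10.6]
grip_width: 0.0106
finger_force: 44.0
clock: 3.5
position: [0.6107, 0.2621, 0.0675]
tool_rot: [-3.136, -0.003, 2.748]
force: [-19.3, -9.2, -0.6]
grip_width: 0.0104
finger_force: 45.3
```

```bash
for i in 1 2; do python3 -m crank '{"linear":[[-0.008,-0.003,0],[-0.008,-0.003,0],[-0.008,-0.003,0],[-0.008,-0.003,0],[-0.008,-0.003,0]],"delta_rot":[[0,0,0.25],[0,0,0.5],[0,0,0.75],[0,0,1],[0,0,1]],"fingers":[-1,-1,-1,-1,-1]}';done; python3 -c "
from h import *
print(observe()['qpos'].round(2))"
```

```text
clock: 4.0
position: [0.6102, 0.26, 0.0676]
tool_rot: [-3.136, -0.003, -3.013]
force: [-11.2, -13.5, -4.3]
grip_width: 0.0104
finger_force: 44.9
clock: 4.5
position: [0.6105, 0.2582, 0.0676]
tool_rot: [-3.136, -0.003, -2.491]
force: [2.1, -15.4, -10.2]
grip_width: 0.0109
finger_force: 44.1
[-0.12  0.87 -0.6   1.59  0.6   0.88  1.27]
```

```bash
python3 -m crank '{"linear":[[0,-0.01,0],[0,-0.01,0],[0,-0.01,0],[0,-0.01,0],[0,-0.01,0]],"delta_rot":[[0,0,0.25],[0,0,0.5],[0,0,0.75],[0,0,1],[0,0,1]],"fingers":[-1,-1,-1,-1,-1]}';python3 -m crank '{"linear":[[0.005,-0.01,0],[0.005,-0.01,0],[0.005,-0.01,0],[0.005,-0.01,0],[0.005,-0.01,0]],"delta_rot":[[0,0,0.25],[0,0,0.5],[0,0,0.7],[0,0,0.75],[0,0,0.75]],"fingers":[-1,-1,-1,-1,-1]}'; python3 -c "
from h import *
print(observe()['qpos'].round(2))"
```

```text
clock: 5.0
position: [0.612, 0.2566, 0.0677]
tool_rot: [-3.136, -0.002, -1.967]
force: [12.8, -8.2, -18.9]
grip_width: 0.0104
finger_force: 43.1
clock: 5.5
position: [0.6133, 0.256, 0.0678]
tool_rot: [-3.137, -0.002, -1.578]
force: [16.7, 1.8, -24.5]
grip_width: 0.0101
finger_force: 42.3
[-0.    0.93 -0.8   1.58  0.78  0.97  2.07]
```

```bash
python3 -m crank '{"linear":[[0,0,0],[0,0,0],[0,0,0.2],[0,0,0.4],[0,-0.1,0.55]],"delta_rot":[[0,0,0],[0,0,0],[0,0,0],[0,0,-0.2],[0,0,-0.4]],"fingers":[0,0,0,0,0]}'; for i in 1 2; do python3 -m crank '{"linear":[[0,-0.1,0],[0,-0.2,0],[0,-0.35,0],[0.03,-0.48,0],[0.03,-0.48,0]],"delta_rot":[[0,0,-0.25],[0,0,-0.5],[0,0,-0.75],[0,0,-1],[0,0,-1]],"fingers":[0,0,0,0,0]}';done;python3 -m crank '{"linear":[[0,-0.05,0],[0,-0.05,0],[0,-0.05,0],[0,-0.05,0]],"delta_rot":[[0,0,-0.25],[0,0,-0.5],[0,0,-0.6],[0,0,-0.6]],"fingers":[0,0,0,0]}'; python3 -c "
from h import *
print(observe()['qpos'].round(2))
grab('wrist','wp');grab('scene','sp')
a=cv2.imread('pics/wp.png')[40:440,120:520];b=cv2.resize(cv2.imread('pics/sp.png')[130:330,300:500],(400,400));cv2.imwrite('pics/c3.png',np.hstack([a,b]))"
```

```text
clock: 6.0
position: [0.6097, 0.2364, 0.2089]
tool_rot: [-3.139, 0.004, -1.786]
force: [0.5, -0.2, -0.5]
grip_width: 0.0426
finger_force: 0.0
clock: 6.5
position: [0.6192, 0.1075, 0.2056]
tool_rot: [-3.138, -0.001, -2.32]
force: [-0.0, 0.5, -0.4]
grip_width: 0.0429
finger_force: 0.0
clock: 7.0
position: [0.6261, -0.0121, 0.2054]
tool_rot: [-3.138, 0.001, -2.842]
force: [-0.3, -0.5, -0.3]
grip_width: 0.0424
finger_force: 0.0
clock: 7.4
position: [0.6255, -0.0188, 0.2055]
tool_rot: [-3.141, 0.001, 3.137]
force: [0.3, -0.3, -1.1]
grip_width: 0.0427
finger_force: 0.0
[ 0.3   0.62 -0.55  1.62  0.37  1.01  1.2 ]
```

View pics/c3.png

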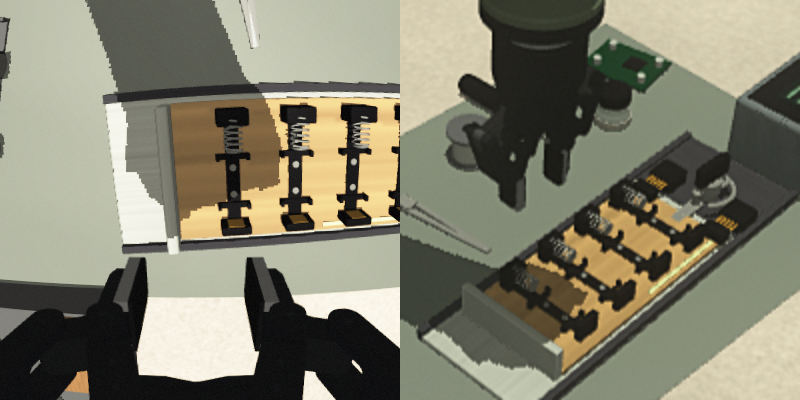

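The panel's top edge runs from (281,147) to (293,292) in the wrist image, and the cam's hook has swung clear.

Run:
```python
from h import *
w=load('wp');print(w['xyz'])
A=onz(w,(281,147),.048);B=onz(w,(293,292),.048);print(A.round(4),B.round(4),((A+B)/2).round(4),np.linalg.norm(A-B),np.degrees(np.arctan2(*(B-A)[[1,0]])))
for a,b in [((352,150),(356,268)),((422,147),(420,264))]:
    A=onz(w,a,.04);B=onz(w,b,.04);print(A.round(4),B.round(4),np.linalg.norm(A-B).round(4),np.degrees(np.arctan2(*(B-A)[[1,0]])).round(1))
```

```text
[ 0.54536555 -0.01831521  0.33155502]
[ 0.5635 -0.0451  0.048 ] [ 0.6841 -0.0385  0.048 ] [ 0.6238 -0.0418  0.048 ] 0.12079722432928976 3.1352619186550132
[0.5665 0.0096 0.04  ] [0.6656 0.0151 0.04  ] 0.0992 3.2
[0.5626 0.0661 0.04  ] [0.6626 0.0713 0.04  ] 0.1001 3.0
```

```bash
python3 -m crank '{"linear":[[-0.006,-0.093,-0.15],[-0.006,-0.093,-0.35],[-0.006,-0.093,-0.5],[-0.006,-0.093,-0.63],[-0.006,-0.093,-0.63]],"delta_rot":[[0,0,0.105],[0,0,0.105],[0,0,0.105],[0,0,0.105],[0,0,0.105]],"fingers":[0,0,0,0,-0.5]}';python3 -m crank '{"linear":[[0,0,0],[0,0,0],[0,0,0],[0,0,0]],"delta_rot":[[0,0,0],[0,0,0],[0,0,0],[0,0,0]],"fingers":[-1,-1,-1,-1]}'
```

```text
clock: 8.0
position: [0.6216, -0.0425, 0.0433]
tool_rot: [3.141, -0.006, -3.089]
force: [-0.1, -0.1, 0.6]
grip_width: 0.0292
finger_force: 0.0
clock: 8.4
position: [0.6244, -0.0427, 0.0483]
tool_rot: [-3.141, 0.002, -3.092]
force: [-1.8, 1.0, 6.7]
grip_width: 0.0089
finger_force: 44.6
```

```bash
python3 -m crank '{"linear":[[0.002,-0.05,0],[0.005,-0.1,0],[0.008,-0.16,0],[0.012,-0.222,0],[0.012,-0.222,0]],"delta_rot":[[0,0,0],[0,0,0],[0,0,0],[0,0,0],[0,0,0]],"fingers":[-1,-1,-1,-1,-1]}'; python3 -m crank '{"linear":[[0,0,0],[0,0,0]],"delta_rot":[[0,0,0],[0,0,0]],"fingers":[-1,-1]}'; python3 -m crank '{"linear":[[0,0,0],[0,0,0],[0,0,0.3],[0,-0.15,0.6],[0,-0.3,0.7]],"delta_rot":[[0,0,0],[0,0,0],[0,0,0],[0,0,-0.25],[0,0,-0.5]],"fingers":[-0.4,0,0,0,0]}'
```

```text
clock: 8.9
position: [0.6275, -0.0912, 0.0482]
tool_rot: [3.132, 0.002, -3.088]
force: [-6.6, 33.6, 11.1]
grip_width: 0.0091
finger_force: 45.6
clock: 9.1
position: [0.6275, -0.0912, 0.0483]
tool_rot: [3.134, 0.002, -3.087]
force: [-7.0, 32.8, 10.8]
grip_width: 0.0091
finger_force: 45.4
clock: 9.6
position: [0.6272, -0.1446, 0.1869]
tool_rot: [3.14, 0.002, 2.927]
force: [-0.6, -1.6, -0.3]
grip_width: 0.0427
finger_force: 0.0
```

```bash
python3 -m crank '{"linear":[[-0.1,-0.2,0.1],[-0.2,-0.35,0.2],[-0.3,-0.5,0.2],[-0.3,-0.6,0.2],[-0.3,-0.6,0.2]],"delta_rot":[[0,0,-0.25],[0,0,-0.5],[0,0,-0.75],[0,0,-1],[0,0,-1]],"fingers":[0,0,0,0,0]}'; python3 -m crank '{"linear":[[0,0,0],[0,0,0],[0,0,0],[0,0,0],[0,0,0]],"delta_rot":[[0,0,-0.25],[0,0,-0.5],[0,0,-0.75],[0,0,-1],[0,0,-1]],"fingers":[1,1,1,1,1]}';python3 -m crank '{"linear":[[0,0,0],[0,0,0],[0,0,0],[0,0,0]],"delta_rot":[[0,0,-0.15],[0,0,-0.15],[0,0,-0.15],[0,0,-0.15]],"fingers":[1,1,1,1]}';python3 -c "
from h import *
print(observe()['qpos'].round(2))
grab('wrist','wc')"
```

```text
clock: 10.1
position: [0.5497, -0.3013, 0.2349]
tool_rot: [-3.139, 0.003, 2.394]
force: [0.8, 1.5, -0.7]
grip_width: 0.0428
finger_force: 0.0
clock: 10.6
position: [0.5519, -0.2952, 0.2343]
tool_rot: [3.141, 0.001, 1.881]
force: [-0.1, 0.3, 0.1]
grip_width: 0.0857
finger_force: 0.0
clock: 11.0
position: [0.5517, -0.2955, 0.234]
tool_rot: [3.142, 0.0, 1.807]
force: [-0.2, -0.4, 0.0]
grip_width: 0.0857
finger_force: 0.0
[ 0.55  0.54 -0.22  1.6   0.14  1.01  0.52]
```

View pics/wc.png

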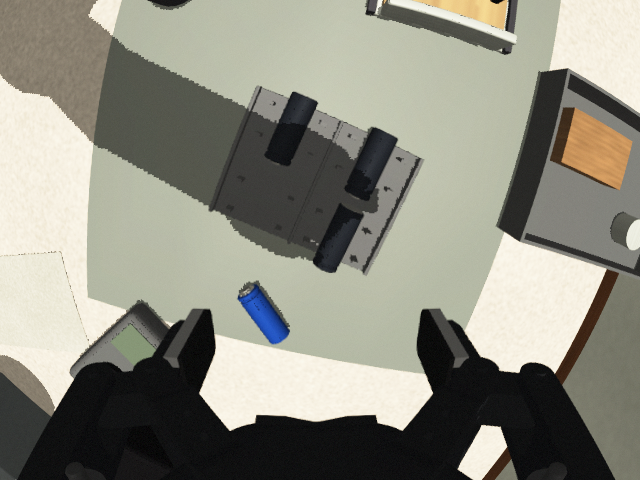

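Run:
```python
from h import *
w=load('wc');im=cv2.imread('pics/wc.png')[80:285,205:430]
im=np.clip(255*(im/255.)**0.5,0,255).astype(np.uint8)
cv2.imwrite('pics/c4.png',cv2.resize(im,None,fx=2.9,fy=2.9,interpolation=cv2.INTER_CUBIC)[:600,:800])
for a,b in [((303,95),(280,163)),((384,131),(357,197)),((350,207),(325,270))]:
    A=onz(w,a,.022);B=onz(w,b,.022);print(A.round(4),B.round(4),((A+B)/2).round(4),np.linalg.norm(A-B).round(4),np.degrees(np.arctan2(*(A-B)[[1,0]])).round(1))
print([onz(w,p,.014).round(3) for p in [(260,87),(423,158),(365,273),(211,210)]])
A=onz(w,(383,7),.048);B=onz(w,(514,47),.048);print('panel outer top',A.round(4),B.round(4),(B/2+A/2).round(4),np.linalg.norm(A-B))
```

```text
[ 0.5163 -0.1951  0.022 ] [ 0.5101 -0.2603  0.022 ] [ 0.5132 -0.2277  0.022 ] 0.0654 84.6
[ 0.5949 -0.2088  0.022 ] [ 0.5865 -0.2745  0.022 ] [ 0.5907 -0.2417  0.022 ] 0.0662 82.8
[ 0.5826 -0.2853  0.022 ] [ 0.5752 -0.3524  0.022 ] [ 0.5789 -0.3189  0.022 ] 0.0675 83.7
[array([ 0.476, -0.196,  0.014]), array([ 0.64 , -0.223,  0.014]), array([ 0.617, -0.349,  0.014]), array([ 0.452, -0.321,  0.014])]
panel outer top [ 0.5637 -0.1041  0.048 ] [ 0.6882 -0.0957  0.048 ] [ 0.6259 -0.0999  0.048 ] 0.12477508600854166
```

View pics/c4.png

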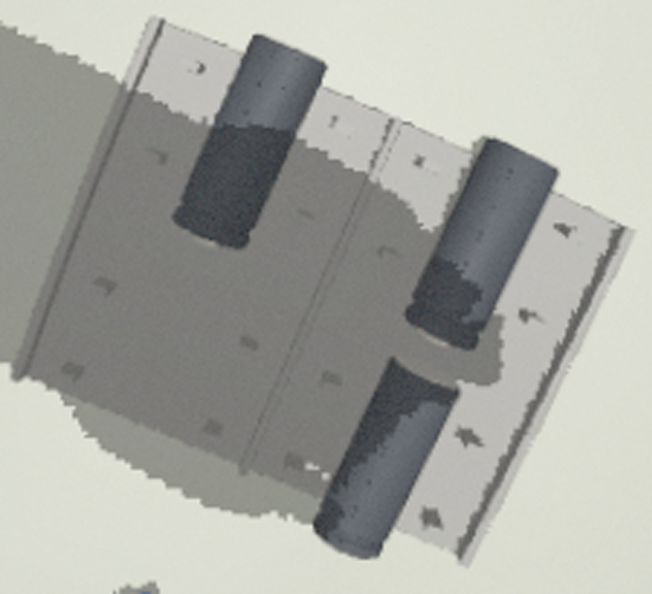

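All three dark cells have their groove and button at the lower (-y) end, at crop (212,235), (443,333) and (347,540). The blue one at (263,312) is the decoy. I'll take c2 at (371,162) first, with one closer look on the way.

```bash
python3 -m crank '{"linear":[[0.156,0.215,-0.1],[0.156,0.215,-0.25],[0.156,0.215,-0.35],[0.156,0.215,-0.35],[0.156,0.215,-0.35]],"delta_rot":[[0,0,-0.25],[0,0,-0.5],[0,0,-0.67],[0,0,-0.67],[0,0,-0.67]],"fingers":[0.2,0.2,0.2,0.2,0.2]}' 70;python3 -m crank '{"linear":[[0,0,0]],"delta_rot":[[0,0,0]],"fingers":[0.2]}'; python3 -c "
from h import *
print(observe()['qpos'].round(2))
grab('wrist','wd')
cv2.imwrite('pics/c5.png',np.clip(255*(cv2.imread('pics/wd.png')/255.)**.5,0,255))"
```

```text
clock: 11.55
position: [0.5908, -0.2422, 0.1471]
tool_rot: [-3.141, 0.0, 1.456]
force: [0.2, -0.5, 0.6]
grip_width: 0.0518
finger_force: 0.0
clock: 11.65
position: [0.5913, -0.2427, 0.1482]
tool_rot: [3.139, 0.001, 1.455]
force: [0.5, -0.6, -0.1]
grip_width: 0.0509
finger_force: 0.0
[ 0.39  0.66 -0.13  1.64  0.11  0.85  0.09][ WARN:0@1.348] global loadsave.cpp:1063 imwrite_ Unsupported depth image for selected encoder is fallbacked to CV_8U.
```

View pics/c5.png

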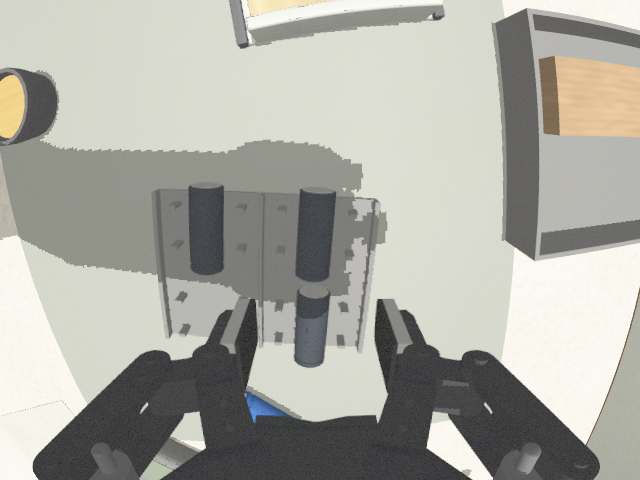

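Run:
```python
from h import *
w=load('wd');print(w['xyz'])
for n,a,b in [('c1',(207,187),(207,273)),('c2',(318,192),(312,281)),('c3',(314,292),(310,366))]:
    A=onz(w,a,.030);B=onz(w,b,.026);print(n,A.round(4),B.round(4),((A+B)/2).round(4),np.linalg.norm(A-B).round(4),np.degrees(np.arctan2(*(A-B)[[1,0]])).round(1))
# fins around c2 tops z=.02
for p in [(282,205),(352,207),(281,246),(177,203),(242,206),(242,245),(177,243),(341,307),(281,300),(340,338),(279,335)]: print(p,onz(w,p,.02).round(3))
```

```text
[ 0.60049674 -0.16287173  0.27438889]
c1 [ 0.5226 -0.1955  0.03  ] [ 0.5081 -0.2596  0.026 ] [ 0.5154 -0.2276  0.028 ] 0.0658 77.3
c2 [ 0.5974 -0.2088  0.03  ] [ 0.5855 -0.2744  0.026 ] [ 0.5914 -0.2416  0.028 ] 0.0668 79.7
c3 [ 0.5861 -0.2816  0.03  ] [ 0.5745 -0.3516  0.026 ] [ 0.5803 -0.3166  0.028 ] 0.0711 80.6
(282, 205) [ 0.571 -0.217  0.02 ]
(352, 207) [ 0.62  -0.224  0.02 ]
(281, 246) [ 0.566 -0.247  0.02 ]
(177, 203) [ 0.494 -0.205  0.02 ]
(242, 206) [ 0.543 -0.214  0.02 ]
(242, 245) [ 0.538 -0.243  0.02 ]
(177, 243) [ 0.487 -0.235  0.02 ]
(341, 307) [ 0.605 -0.302  0.02 ]
(281, 300) [ 0.56 -0.29  0.02]
(340, 338) [ 0.602 -0.33   0.02 ]
(279, 335) [ 0.553 -0.322  0.02 ]
```

```bash
python3 -m crank '{"linear":[[0.003,0.009,-0.15],[0.003,0.009,-0.3],[0.003,0.009,-0.4],[0.003,0.009,-0.48],[0.003,0.009,-0.5]],"delta_rot":[[0,0,-0.05],[0,0,-0.05],[0,0,-0.05],[0,0,-0.05],[0,0,-0.05]],"fingers":[0.2,0.2,0.2,0.2,0.2]}' 70;python3 -m crank '{"linear":[[0,0,0],[0,0,0],[0,0,0],[0,0,0],[0,0,0]],"delta_rot":[[0,0,0],[0,0,0],[0,0,0],[0,0,0],[0,0,0]],"fingers":[0.2,-0.4,-1,-1,-1]}'
```

```text
clock: 12.2
position: [0.5909, -0.2397, 0.0205]
tool_rot: [-3.14, -0.0, 1.427]
force: [0.2, 0.0, -0.4]
grip_width: 0.051
finger_force: 0.0
clock: 12.7
position: [0.5922, -0.2399, 0.0232]
tool_rot: [3.14, 0.001, 1.427]
force: [-2.5, 0.6, 10.6]
grip_width: 0.0237
finger_force: 67.8
```

```bash
python3 -m crank '{"linear":[[0,0,0.1],[0,0,0.25],[0,0,0.4],[0,0,0.5],[0,0,0.5]],"delta_rot":[[0,0,0],[0,0,0],[0,0,0],[0,0,0],[0,0,0]],"fingers":[-1,-1,-1,-1,-1]}';for i in 1 2 3; do python3 -m crank '{"linear":[[0.01,0.06,0],[0.02,0.12,0],[0.03,0.18,0],[0.048,0.267,0],[0.048,0.267,0]],"delta_rot":[[0,0,0.25],[0,0,0.5],[0,0,0.75],[0,0,1],[0,0,1]],"fingers":[-1,-1,-1,-1,-1]}';done;python3 -m crank '{"linear":[[0,0,0],[0,0,0],[0,0,0],[0,0,0],[0,0,0]],"delta_rot":[[0,0,0.25],[0,0,0.377],[0,0,0.377],[0,0,0.377],[0,0,0.377]],"fingers":[-1,-1,-1,-1,-1]}'; python3 -c "
from h import *
print(observe()['qpos'].round(2))
grab('wrist','we');grab('scene','se')
a=cv2.imread('pics/we.png')[40:440,120:520];b=cv2.resize(cv2.imread('pics/se.png')[170:370,270:470],(400,400));cv2.imwrite('pics/c6.png',np.hstack([a,b]))"
```

```text
clock: 13.2
position: [0.5933, -0.2402, 0.1512]
tool_rot: [3.135, 0.001, 1.427]
force: [-0.0, -1.2, -1.2]
grip_width: 0.0237
finger_force: 68.5
clock: 13.7
position: [0.6041, -0.1694, 0.1465]
tool_rot: [3.14, -0.001, 1.958]
force: [-0.3, 0.8, -0.5]
grip_width: 0.0239
finger_force: 68.8
clock: 14.2
position: [0.6159, -0.1031, 0.1465]
tool_rot: [3.14, -0.001, 2.48]
force: [0.1, 0.3, -0.2]
grip_width: 0.0239
finger_force: 68.8
clock: 14.7
position: [0.6277, -0.0367, 0.1464]
tool_rot: [3.14, 0.0, 3.003]
force: [-0.4, 0.1, -0.8]
grip_width: 0.0234
finger_force: 68.8
clock: 15.2
position: [0.6275, -0.0396, 0.1464]
tool_rot: [-3.141, 0.0, -3.091]
force: [0.3, 0.1, -1.0]
grip_width: 0.0234
finger_force: 68.8
[ 0.35  0.7  -0.58  1.65  0.46  0.92  1.22]
```

View pics/c6.png

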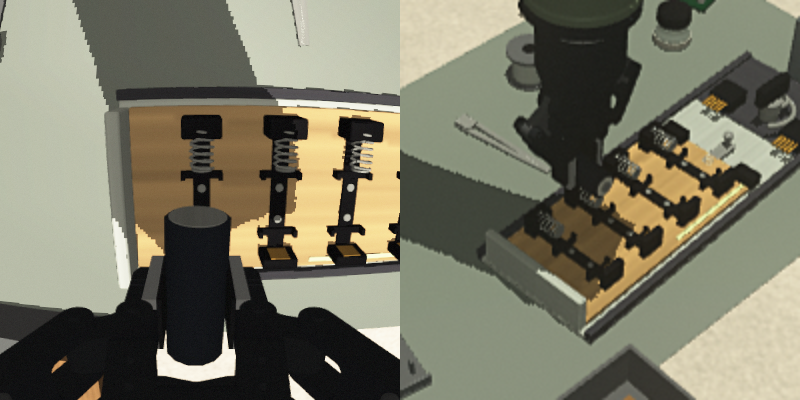

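Run:
```python
from h import *
w=load('we');print(w['xyz'])
f=lambda x,y,z=.04:onz(w,(x+120,y+40),z).round(4)
print('b1 spring',f(201,122)); 
for a,b in [((285,122),(279,251)),((359,123),(347,250))]:
    A=f(*a);B=f(*b);d=B-A;print(A,B,np.linalg.norm(d).round(4),np.degrees(np.arctan2(d[1],d[0])).round(1))
A=f(117,112,.048);B=f(125,270,.048);print('panel',A,B)
# inner edges: spring block inner face x=-50 bottom at board .016 ; contact inner face
print('screws/ribs b1', f(202,187,.02), f(201,175,.026))
```

```text
[ 0.54762669 -0.04349348  0.27260646]
b1 spring [ 0.5717 -0.0392  0.04  ]
[0.568  0.0141 0.04  ] [0.6577 0.0207 0.04  ] 0.0899 4.2
[0.5635 0.0659 0.04  ] [0.6558 0.0732 0.04  ] 0.0926 4.5
panel [ 0.5665 -0.0908  0.048 ] [ 0.6739 -0.0865  0.048 ]
screws/ribs b1 [ 0.6196 -0.0357  0.02  ] [ 0.6094 -0.037   0.026 ]
```

Run:
```python
from h import *
w=load('we')
T=np.array([.6275,-.0396,.1464])
for p in [(317,258),(317,247),(317,269)]: print(p,(onz(w,p,.140)-T).round(4))
e=np.array([.9985,.054,0])
for dx in (-.031,-.0325,-.034): 
    P=T+dx*e-[0,0,.006]; print(dx,proj(w,P+[0,0,.013]).round(1),proj(w,P).round(1),proj(w,P-[0,0,.013]).round(1))
```

```text
(317, 258) [-0.0297 -0.001  -0.0064]
(317, 247) [-0.0342 -0.0012 -0.0064]
(317, 269) [-0.0252 -0.0008 -0.0064]
-0.031 [315.3 268.3] [315.4 255.3] [315.4 244.3]
-0.0325 [315.3 264.3] [315.4 251.5] [315.4 240.9]
-0.034 [315.3 260.2] [315.4 247.8] [315.4 237.4]
```

```bash
python3 -m crank '{"linear":[[0.01,0.003,0],[0.01,0.003,0],[0.01,0.003,0],[0.01,0.003,0],[0.01,0.003,0]],"delta_rot":[[0.01,-0.25,0],[0.03,-0.5,0],[0.038,-0.7,0],[0.038,-0.7,0],[0.038,-0.7,0]],"fingers":[-1,-1,-1,-1,-1]}';python3 -m crank '{"linear":[[0,0,-0.1],[0,0,-0.2],[0,0,-0.3],[0,0,-0.375],[0,0,-0.375]],"delta_rot":[[0,0,0],[0,0,0],[0,0,0],[0,0,0],[0,0,0]],"fingers":[-1,-1,-1,-1,-1]}';python3 -m crank '{"linear":[[0,0,0]],"delta_rot":[[0,0,0]],"fingers":[-1]}'
python3 -c "
from h import *
grab('wrist','wf');grab('scene','sf');grab('side','df')
a=cv2.imread('pics/wf.png')[40:440,120:520];b=cv2.resize(cv2.imread('pics/sf.png')[220:340,330:450],(400,400));cv2.imwrite('pics/c7.png',np.hstack([a,b]))"
```

```text
clock: 15.8
position: [0.6301, -0.0384, 0.1468]
tool_rot: [-3.141, 0.366, -3.088]
force: [0.7, -0.1, -0.6]
grip_width: 0.0239
finger_force: 68.7
clock: 16.3
position: [0.6303, -0.0382, 0.0504]
tool_rot: [-3.141, 0.364, -3.087]
force: [1.6, 0.7, -0.5]
grip_width: 0.0237
finger_force: 68.9
clock: 16.4
position: [0.6308, -0.0385, 0.0528]
tool_rot: [-3.141, 0.366, -3.089]
force: [0.0, -0.7, -1.2]
grip_width: 0.0239
finger_force: 68.9
```

View pics/c7.png

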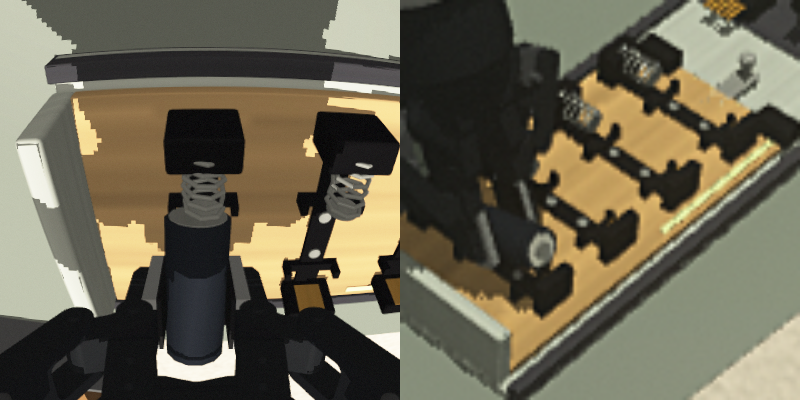

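Cell 1 is tilted with its flat end just short of the spring, and the contact end is clear. The spring's column (205) is about 8 px right of the cell axis (197), so I'll shift +2 mm in y and press.

```bash
python3 -m crank '{"linear":[[0,0.009,0],[-0.015,0.008,0],[-0.03,0.007,0],[-0.05,0.006,0],[-0.05,0.006,0]],"delta_rot":[[0,0,0],[0,0,0],[0,0,0],[0,0,0],[0,0,0]],"fingers":[-1,-1,-1,-1,-1]}';python3 -m crank '{"linear":[[0,0,0]],"delta_rot":[[0,0,0]],"fingers":[-1]}'
```

```text
clock: 17.05
position: [0.6186, -0.0367, 0.054]
tool_rot: [3.141, 0.37, -3.088]
force: [7.5, 0.6, -2.9]
grip_width: 0.0238
finger_force: 68.5
clock: 17.15
position: [0.6189, -0.0366, 0.054]
tool_rot: [3.141, 0.37, -3.088]
force: [7.8, 1.3, -2.5]
grip_width: 0.0235
finger_force: 68.5
```

```bash
python3 -m crank '{"linear":[[0.003,0,-0.02],[0.005,0,-0.04],[0.008,0,-0.055],[0.008,0,-0.055],[0.008,0,-0.055]],"delta_rot":[[-0.013,0.24,0],[-0.026,0.48,0],[-0.038,0.7,0],[-0.038,0.7,0],[-0.038,0.7,0]],"fingers":[-1,-1,-1,-1,-1]}';python3 -m crank '{"linear":[[0,0,0]],"delta_rot":[[0,0,0]],"fingers":[-1]}'
```

```text
clock: 17.65
position: [0.6231, -0.0361, 0.0411]
tool_rot: [3.139, 0.005, -3.089]
force: [11.4, 1.5, 13.3]
grip_width: 0.0237
finger_force: 70.9
clock: 17.75
position: [0.6229, -0.036, 0.0412]
tool_rot: [3.139, 0.007, -3.088]
force: [12.5, 1.3, 8.9]
grip_width: 0.0238
finger_force: 70.5
```

```bash
for i in 1 2 3 4; do python3 -m crank '{"linear":[[0.006,0,0],[0.006,0,0]],"delta_rot":[[0,0,0],[0,0,0]],"fingers":[-1,-1]}' | egrep 'pos|force' | grep -v finger;done
```

```text
position: [0.6234, -0.036, 0.0411]
force: [7.0, 1.2, 11.5]
position: [0.6244, -0.0361, 0.0407]
force: [7.5, 1.4, 5.4]
position: [0.6255, -0.0362, 0.0404]
force: [6.2, 2.2, 5.2]
position: [0.6267, -0.0363, 0.0401]
force: [4.4, 1.1, 6.8]
```

```bash
for i in 1 2 3; do python3 -m crank '{"linear":[[0.004,0,-0.003],[0.004,0,-0.003]],"delta_rot":[[0,0,0],[0,0,0]],"fingers":[-1,-1]}' | egrep 'pos|force' | grep -v finger;done
```

```text
position: [0.6276, -0.0363, 0.0392]
force: [5.5, 2.6, 5.2]
position: [0.6279, -0.0364, 0.0389]
force: [-3.8, 0.4, 18.4]
position: [0.6281, -0.0364, 0.0386]
force: [-14.2, 0.9, 33.6]
```

```bash
python3 -m crank '{"linear":[[-0.004,0,0.008],[-0.004,0,0.008],[-0.004,0,0.008],[-0.004,0,0.008],[-0.004,0,0.008]],"delta_rot":[[0,0,0],[0,0,0],[0,0,0],[0,0,0],[0,0,0]],"fingers":[-1,-0.5,-0.1,-0.1,-0.1]}'; python3 -m crank '{"linear":[[0,0,0.05],[0,0,0.15],[0,0,0.3],[0,0,0.45],[0,0,0.45]],"delta_rot":[[0,0,0],[0,0,0],[0,0,0],[0,0,0],[0,0,0]],"fingers":[-0.1,-0.1,-0.1,-0.1,-0.1]}'
for i in 1 2 3; do python3 -m crank '{"linear":[[-0.02,-0.1,0],[-0.03,-0.2,0],[-0.05,-0.3,0],[-0.063,-0.373,0],[-0.063,-0.373,0]],"delta_rot":[[0,0,-0.25],[0,0,-0.5],[0,0,-0.75],[0,0,-1],[0,0,-1]],"fingers":[0.2,0.2,0.2,0.2,0.2]}'>/tmp/o;done;python3 -m crank '{"linear":[[0,0,0],[0,0,0],[0,0,0],[0,0,0],[0,0,0]],"delta_rot":[[0,0,-0.25],[0,0,-0.377],[0,0,-0.377],[0,0,-0.377],[0,0,-0.377]],"fingers":[0.2,0.2,0.2,0.2,0.2]}'
cat > cell.py <<'E'
import sys
from h import *
def cell(f,seed,thr=48):
    w=load(f);g=np.array(w['image']).max(2);m=(g<thr).astype(np.uint8);m[300:]=0
    m=cv2.morphologyEx(m,cv2.MORPH_OPEN,np.ones((5,5)))
    n,l,s,c=cv2.connectedComponentsWithStats(m);out=[]
    for i in range(1,n):
        if 800<s[i,4]<9000:
            p=np.argwhere(l==i)[:,::-1].astype(np.float32);r=cv2.boxPoints(cv2.minAreaRect(p))
            r=r[np.argsort(r[:,1])];A,B=r[:2].mean(0),r[2:].mean(0)
            A=onz(w,A,.03);B=onz(w,B,.026)
            out.append((c[i].round(0),s[i,4],((A+B)/2).round(4)[:2],np.linalg.norm(A-B).round(4),np.degrees(np.arctan2(*(A-B)[[1,0]])).round(1)))
    return out
if __name__=='__main__':
    for t in (30,40,50):
        for o in cell(sys.argv[1],None,t): print(t,*o)
E
python3 cell.py wd; python3 -c "
from h import *
grab('wrist','wg')"; echo; python3 cell.py wg
```

```text
clock: 19.65
position: [0.6271, -0.0371, 0.0383]
tool_rot: [-3.141, -0.001, -3.088]
force: [-0.4, -0.5, -0.4]
grip_width: 0.0388
finger_force: 0.0
clock: 20.15
position: [0.6295, -0.0365, 0.1568]
tool_rot: [-3.141, 0.006, -3.088]
force: [0.7, -0.2, -0.2]
grip_width: 0.0384
finger_force: 0.0
clock: 22.15
position: [0.5805, -0.316, 0.1512]
tool_rot: [-3.142, -0.0, 1.431]
force: [0.2, 0.0, -0.1]
grip_width: 0.0513
finger_force: 0.0
30 [ 39. 109.] 1473 [ 0.3862 -0.1109] 0.0579 54.3
30 [206. 230.] 2844 [ 0.5145 -0.2279] 0.0667 77.2
30 [315. 236.] 2977 [ 0.5911 -0.2418] 0.0663 79.5
40 [ 38. 105.] 1812 [ 0.3843 -0.1057] 0.0582 73.0
40 [206. 230.] 2937 [ 0.5145 -0.2279] 0.0667 77.2
40 [314. 236.] 3083 [ 0.5911 -0.2416] 0.0672 79.8
50 [520. 131.] 7476 [ 0.7548 -0.1821] 0.1889 91.6
50 [585.  30.] 1471 [ 0.8332 -0.0925] 0.1298 -179.0
50 [ 37. 105.] 1850 [ 0.3839 -0.1063] 0.0591 71.8
50 [206. 230.] 3012 [ 0.5141 -0.2279] 0.0667 77.2
50 [314. 236.] 3168 [ 0.591  -0.2416] 0.0672 79.7
50 [589. 236.] 1841 [ 0.8262 -0.2669] 0.0236 116.3

30 [38. 35.] 1656 [ 0.381  -0.1153] 0.0585 47.3
30 [314. 240.] 2867 [ 0.5794 -0.3188] 0.0663 80.1
40 [38. 35.] 1798 [ 0.3806 -0.1137] 0.058 53.6
40 [209. 145.] 1239 [ 0.5151 -0.2287] 0.0641 77.2
40 [314. 240.] 2965 [ 0.5793 -0.3185] 0.067 79.9
50 [38. 35.] 1830 [ 0.3801 -0.114 ] 0.0595 52.8
50 [524.  74.] 4991 [ 0.7518 -0.2126] 0.1194 91.7
50 [204. 135.] 2234 [ 0.5148 -0.2286] 0.0638 77.9
50 [314. 239.] 3046 [ 0.5794 -0.3184] 0.0671 80.5
```

```bash
python3 -m crank '{"linear":[[-0.003,-0.006,-0.15],[-0.003,-0.006,-0.3],[-0.003,-0.006,-0.4],[-0.003,-0.006,-0.48],[-0.003,-0.006,-0.51]],"delta_rot":[[0,0,-0.05],[0,0,-0.05],[0,0,-0.05],[0,0,-0.05],[0,0,-0.05]],"fingers":[0.2,0.2,0.2,0.2,0.2]}' 70;python3 -m crank '{"linear":[[0,0,0],[0,0,0],[0,0,0],[0,0,0],[0,0,0]],"delta_rot":[[0,0,0],[0,0,0],[0,0,0],[0,0,0],[0,0,0]],"fingers":[0.2,-0.4,-1,-1,-1]}'
python3 -m crank '{"linear":[[0,0,0.1],[0,0,0.25],[0,0,0.4],[0,0,0.5],[0,0,0.5]],"delta_rot":[[0,0,0],[0,0,0],[0,0,0],[0,0,0],[0,0,0]],"fingers":[-1,-1,-1,-1,-1]}'
```

```text
clock: 22.7
position: [0.5786, -0.3175, 0.0216]
tool_rot: [-3.139, -0.001, 1.402]
force: [-0.4, 0.6, 0.0]
grip_width: 0.0514
finger_force: 0.0
clock: 23.2
position: [0.5801, -0.3185, 0.0252]
tool_rot: [3.14, 0.001, 1.401]
force: [-1.6, 1.5, 6.0]
grip_width: 0.0232
finger_force: 68.3
clock: 23.7
position: [0.5813, -0.319, 0.1535]
tool_rot: [3.135, 0.002, 1.4]
force: [0.3, -0.1, -1.2]
grip_width: 0.0235
finger_force: 68.8
```

```bash
for i in 1 2 3; do python3 -m crank '{"linear":[[0.02,0.1,0],[0.04,0.2,0],[0.05,0.33,0],[0.068,0.45,0],[0.068,0.45,0]],"delta_rot":[[0,0,0.25],[0,0,0.5],[0,0,0.75],[0,0,1],[0,0,1]],"fingers":[-1,-1,-1,-1,-1]}'>/tmp/o;done;python3 -m crank '{"linear":[[0,0,0],[0,0,0],[0,0,0],[0,0,0],[0,0,0]],"delta_rot":[[0,0,0.25],[0,0,0.427],[0,0,0.427],[0,0,0.427],[0,0,0.427]],"fingers":[-1,-1,-1,-1,-1]}'
python3 - <<'E'
from h import *
d=grab('wrist','wh'); w=load('wh'); T=observe()['position']; print(T)
g=w['image'].astype(int)
# held cell silhouette columns & top row in centre strip
col=g[:,300:332].max(2).mean(1); print([(r,int(col[r])) for r in range(140,300,6)])
e=np.array([.9985,.054,0])
for dx in (-.0305,-.0325,-.0345):
    P=T+dx*e-[0,0,.008]; print(dx,[proj(w,P+[0,0,k]).round(1) for k in (.013,0,-.013)])
# project expected spring block corners of bay2
b=np.array([.6268,.0187,.033]);n=np.array([-.054,.9985,0])
print([proj(w,b+x*e+y*n+[0,0,.007]).round(0) for x in (-.064,-.05) for y in (-.013,.013)])
E
```

```text
clock: 25.7
position: [0.6305, 0.0188, 0.1486]
tool_rot: [-3.141, -0.0, -3.092]
force: [-0.3, 0.3, -1.1]
grip_width: 0.0235
finger_force: 68.9
[0.63050376 0.01897297 0.14869172]
[(140, 140), (146, 11), (152, 16), (158, 15), (164, 14), (170, 93), (176, 104), (182, 100), (188, 74), (194, 64), (200, 83), (206, 14), (212, 68), (218, 93), (224, 72), (230, 70), (236, 70), (242, 73), (248, 71), (254, 71), (260, 74), (266, 25), (272, 25), (278, 24), (284, 25), (290, 24), (296, 24)]
-0.0305 [array([315.9, 267.4]), array([315.9, 254.6]), array([315.9, 243.8])]
-0.0325 [array([315.9, 262.1]), array([315.9, 249.7]), array([315.9, 239.3])]
-0.0345 [array([315.9, 256.7]), array([315.9, 244.8]), array([315.9, 234.7])]
[array([295., 143.]), array([336., 143.]), array([295., 165.]), array([336., 165.])]
```

```bash
python3 - <<'E'
from h import *
g=load('wh')['image'].max(2)
for r in (150,156,160): 
    c=np.where(g[r,270:370]<40)[0]+270; print(r,c.min(),c.max(),len(c))
for r in range(140,176,3): print(r,g[r,300:332].mean().round(),end=' ')
E
python3 -m crank '{"linear":[[0,0,0],[0,0,0],[0,0,0],[0,0,0],[0,0,0]],"delta_rot":[[0.01,-0.25,0],[0.03,-0.5,0],[0.038,-0.7,0],[0.038,-0.7,0],[0.038,-0.7,0]],"fingers":[-1,-1,-1,-1,-1]}'
```

```text
150 298 338 41
156 298 338 41
160 298 338 31
140 140.0 143 141.0 146 12.0 149 17.0 152 16.0 155 16.0 158 15.0 161 42.0 164 14.0 167 32.0 170 94.0 173 72.0 clock: 26.25
position: [0.6307, 0.0193, 0.1492]
tool_rot: [-3.141, 0.366, -3.088]
force: [1.3, -0.1, -1.4]
grip_width: 0.0236
finger_force: 68.9
```

```bash
python3 -m crank '{"linear":[[0,0.005,-0.1],[0,0.005,-0.2],[0,0.005,-0.3],[0,0.005,-0.375],[0,0.005,-0.375]],"delta_rot":[[0,0,0],[0,0,0],[0,0,0],[0,0,0],[0,0,0]],"fingers":[-1,-1,-1,-1,-1]}';python3 -m crank '{"linear":[[0,0,0],[-0.015,-0.001,0],[-0.03,-0.0015,0],[-0.05,-0.0025,0],[-0.05,-0.0025,0]],"delta_rot":[[0,0,0],[0,0,0],[0,0,0],[0,0,0],[0,0,0]],"fingers":[-1,-1,-1,-1,-1]}'
```

```text
clock: 26.75
position: [0.6305, 0.0208, 0.0526]
tool_rot: [-3.141, 0.364, -3.088]
force: [2.0, 0.1, -0.0]
grip_width: 0.0236
finger_force: 68.9
clock: 27.25
position: [0.6185, 0.0197, 0.0561]
tool_rot: [3.141, 0.369, -3.089]
force: [5.9, 0.1, -1.0]
grip_width: 0.0237
finger_force: 68.9
```

```bash
python3 -m crank '{"linear":[[0.003,0,-0.02],[0.005,0,-0.04],[0.008,0,-0.055],[0.008,0,-0.055],[0.008,0,-0.055]],"delta_rot":[[-0.013,0.24,0],[-0.026,0.48,0],[-0.038,0.7,0],[-0.038,0.7,0],[-0.038,0.7,0]],"fingers":[-1,-1,-1,-1,-1]}'|egrep 'pos|force|rot';for i in 1 2 3; do python3 -m crank '{"linear":[[0.006,0,0],[0.006,0,0]],"delta_rot":[[0,0,0],[0,0,0]],"fingers":[-1,-1]}' | egrep 'pos|force' | grep -v finger;done
```

```text
position: [0.6229, 0.0199, 0.0424]
tool_rot: [3.138, 0.001, -3.091]
force: [8.8, 0.9, 7.4]
finger_force: 70.4
position: [0.6231, 0.0201, 0.0424]
force: [8.4, 0.6, 3.3]
position: [0.6243, 0.0201, 0.0424]
force: [6.6, -0.0, 4.8]
position: [0.6255, 0.0203, 0.0421]
force: [6.7, 1.6, 3.7]
```

```bash
for i in 1 2 3 4; do python3 -m crank '{"linear":[[0.004,0,-0.003],[0.004,0,-0.003]],"delta_rot":[[0,0,0],[0,0,0]],"fingers":[-1,-1]}' | egrep 'pos|force' | grep -v finger;done
```

```text
position: [0.6262, 0.0202, 0.0412]
force: [5.5, 1.1, 3.9]
position: [0.6265, 0.0203, 0.0409]
force: [-5.0, 0.4, 20.2]
position: [0.6267, 0.0203, 0.0406]
force: [-15.2, 0.8, 34.8]
position: [0.627, 0.0204, 0.0404]
force: [-24.2, -0.8, 49.7]
```

```bash
python3 -m crank '{"linear":[[-0.007,0,0.012],[-0.007,0,0.012],[-0.007,0,0.012],[-0.007,0,0.012],[-0.007,0,0.012]],"delta_rot":[[0,0,0],[0,0,0],[0,0,0],[0,0,0],[0,0,0]],"fingers":[-1,-0.5,-0.1,-0.1,-0.1]}'|egrep 'pos|force'; python3 -m crank '{"linear":[[0,0,0.05],[0,0,0.15],[0,0,0.3],[0,0,0.43],[0,0,0.43]],"delta_rot":[[0,0,0],[0,0,0],[0,0,0],[0,0,0],[0,0,0]],"fingers":[-0.1,-0.1,-0.1,-0.1,-0.1]}'>/tmp/o
for i in 1 2 3; do python3 -m crank '{"linear":[[-0.03,-0.08,0],[-0.06,-0.17,0],[-0.1,-0.25,0],[-0.15,-0.332,0],[-0.15,-0.332,0]],"delta_rot":[[0,0,-0.25],[0,0,-0.5],[0,0,-0.75],[0,0,-1],[0,0,-1]],"fingers":[0.2,0.2,0.2,0.2,0.2]}'>/tmp/o;done;python3 -m crank '{"linear":[[0,0,0],[0,0,0],[0,0,0],[0,0,0],[0,0,0]],"delta_rot":[[0,0,-0.25],[0,0,-0.427],[0,0,-0.427],[0,0,-0.427],[0,0,-0.427]],"fingers":[0.2,0.2,0.2,0.2,0.2]}'
python3 -c "
from h import *
grab('wrist','wi')";  python3 cell.py wi
```

```text
position: [0.6263, 0.0197, 0.0407]
force: [0.1, -0.5, 0.3]
finger_force: 0.0
clock: 32.15
position: [0.5145, -0.2286, 0.1486]
tool_rot: [-3.142, -0.0, 1.404]
force: [-0.9, 0.5, 0.1]
grip_width: 0.0508
finger_force: 0.0
30 [112. 111.] 1260 [ 0.3846 -0.109 ] 0.0527 62.5
30 [311. 236.] 2966 [ 0.5117 -0.2276] 0.066 78.6
40 [110. 109.] 1522 [ 0.3832 -0.1066] 0.0554 69.5
40 [311. 236.] 3098 [ 0.5124 -0.2276] 0.0676 80.3
50 [592. 133.] 7687 [ 0.7561 -0.1831] 0.1885 92.5
50 [110. 109.] 1594 [ 0.3829 -0.1066] 0.0568 69.7
50 [311. 236.] 3155 [ 0.5124 -0.2276] 0.0676 80.3
```

```bash
python3 -m crank '{"linear":[[-0.009,0.004,-0.15],[-0.009,0.004,-0.3],[-0.009,0.004,-0.4],[-0.009,0.004,-0.48],[-0.009,0.004,-0.5]],"delta_rot":[[0,0,0],[0,0,0],[0,0,0],[0,0,0],[0,0,0]],"fingers":[0.2,0.2,0.2,0.2,0.2]}' 70|egrep 'pos|force';python3 -m crank '{"linear":[[0,0,0],[0,0,0],[0,0,0],[0,0,0],[0,0,0]],"delta_rot":[[0,0,0],[0,0,0],[0,0,0],[0,0,0],[0,0,0]],"fingers":[0.2,-0.4,-1,-1,-1]}'
python3 -m crank '{"linear":[[0,0,0.1],[0,0,0.25],[0,0,0.4],[0,0,0.5],[0,0,0.5]],"delta_rot":[[0,0,0],[0,0,0],[0,0,0],[0,0,0],[0,0,0]],"fingers":[-1,-1,-1,-1,-1]}'
```

```text
position: [0.511, -0.2275, 0.0217]
force: [-1.0, 1.0, -0.4]
finger_force: 0.0
clock: 33.2
position: [0.5126, -0.2284, 0.025]
tool_rot: [3.14, 0.0, 1.401]
force: [-2.7, 0.7, 9.0]
grip_width: 0.0236
finger_force: 68.2
clock: 33.7
position: [0.5136, -0.2288, 0.1528]
tool_rot: [3.136, 0.002, 1.4]
force: [0.6, -0.7, -1.5]
grip_width: 0.0236
finger_force: 69.1
```

```bash
for i in 1 2 3; do python3 -m crank '{"linear":[[0.03,0.1,0],[0.07,0.2,0],[0.11,0.3,0],[0.154,0.406,0],[0.154,0.406,0]],"delta_rot":[[0,0,0.25],[0,0,0.5],[0,0,0.75],[0,0,1],[0,0,1]],"fingers":[-1,-1,-1,-1,-1]}'>/tmp/o;done;python3 -m crank '{"linear":[[0,0,0],[0,0,0],[0,0,0],[0,0,0],[0,0,0]],"delta_rot":[[0,0,0.25],[0,0,0.427],[0,0,0.427],[0,0,0.427],[0,0,0.427]],"fingers":[-1,-1,-1,-1,-1]}'
python3 - <<'E'
from h import *
grab('wrist','wj'); w=load('wj'); g=w['image'].max(2)
e=np.array([.9985,.054,0]);b=np.array([.6243,.0759,.033]);n=np.array([-.054,.9985,0])
print([proj(w,b+x*e+y*n+[0,0,.007]).round(0) for x in (-.064,-.05) for y in (-.013,.013)])
for r in (150,156,160): 
    c=np.where(g[r,270:370]<40)[0]+270; print(r,c.min(),c.max(),len(c))
for r in range(140,280,4): print(r,g[r,300:332].mean().round(),end=' ')
E
python3 -m crank '{"linear":[[0,0,0],[0,0,0],[0,0,0],[0,0,0],[0,0,0]],"delta_rot":[[0.01,-0.25,0],[0.03,-0.5,0],[0.038,-0.7,0],[0.038,-0.7,0],[0.038,-0.7,0]],"fingers":[-1,-1,-1,-1,-1]}'
```

```text
clock: 35.7
position: [0.6275, 0.076, 0.1486]
tool_rot: [-3.141, 0.0, -3.092]
force: [0.1, 0.4, -0.7]
grip_width: 0.0235
finger_force: 69.3
[array([295., 144.]), array([336., 144.]), array([295., 166.]), array([336., 166.])]
150 298 337 40
156 298 337 40
160 298 337 28
140 149.0 144 64.0 148 17.0 152 18.0 156 16.0 160 44.0 164 15.0 168 92.0 172 73.0 176 106.0 180 74.0 184 91.0 188 93.0 192 73.0 196 102.0 200 55.0 204 15.0 208 51.0 212 72.0 216 93.0 220 92.0 224 73.0 228 71.0 232 72.0 236 72.0 240 75.0 244 74.0 248 74.0 252 74.0 256 77.0 260 26.0 264 26.0 268 26.0 272 26.0 276 26.0 clock: 36.25
position: [0.6276, 0.0766, 0.1492]
tool_rot: [-3.141, 0.366, -3.088]
force: [1.2, -0.2, -0.8]
grip_width: 0.0233
finger_force: 69.3
```

```bash
python3 -m crank '{"linear":[[0.004,0.003,-0.1],[0.004,0.003,-0.2],[0.004,0.003,-0.3],[0.004,0.003,-0.375],[0.004,0.003,-0.375]],"delta_rot":[[0,0,0],[0,0,0],[0,0,0],[0,0,0],[0,0,0]],"fingers":[-1,-1,-1,-1,-1]}'|egrep 'pos|force';python3 -m crank '{"linear":[[0,0,0],[-0.015,-0.001,0],[-0.03,-0.0015,0],[-0.046,-0.0025,0],[-0.046,-0.0025,0]],"delta_rot":[[0,0,0],[0,0,0],[0,0,0],[0,0,0],[0,0,0]],"fingers":[-1,-1,-1,-1,-1]}'
```

```text
position: [0.6286, 0.0773, 0.0526]
force: [0.0, 0.7, -0.2]
finger_force: 69.4
clock: 37.25
position: [0.6174, 0.0764, 0.0558]
tool_rot: [3.142, 0.369, -3.088]
force: [6.1, -0.2, 0.4]
grip_width: 0.0238
finger_force: 69.4
```

```bash
python3 -m crank '{"linear":[[0.003,0,-0.02],[0.005,0,-0.04],[0.008,0,-0.055],[0.008,0,-0.055],[0.008,0,-0.055]],"delta_rot":[[-0.013,0.24,0],[-0.026,0.48,0],[-0.038,0.7,0],[-0.038,0.7,0],[-0.038,0.7,0]],"fingers":[-1,-1,-1,-1,-1]}'|egrep 'pos|force|rot';for i in 1 2 3; do python3 -m crank '{"linear":[[0.006,0,0],[0.006,0,0]],"delta_rot":[[0,0,0],[0,0,0]],"fingers":[-1,-1]}' | egrep 'pos|force' | grep -v finger;done;  for i in 1 2; do python3 -m crank '{"linear":[[0.004,0,-0.003],[0.004,0,-0.003]],"delta_rot":[[0,0,0],[0,0,0]],"fingers":[-1,-1]}' | egrep 'pos|force' | grep -v finger;done
```

```text
position: [0.6217, 0.0764, 0.0418]
tool_rot: [3.138, 0.0, -3.091]
force: [8.8, 0.5, 5.4]
finger_force: 70.3
position: [0.6217, 0.0766, 0.0418]
force: [7.2, -0.3, 1.8]
position: [0.6227, 0.0767, 0.0417]
force: [5.6, 0.4, 3.5]
position: [0.6239, 0.0769, 0.0414]
force: [5.6, 1.2, 4.0]
position: [0.6244, 0.077, 0.0409]
force: [-0.4, 1.7, 11.0]
position: [0.6246, 0.077, 0.0406]
force: [-10.3, -0.4, 26.3]
```

```bash
python3 -m crank '{"linear":[[-0.004,0,0.008],[-0.004,0,0.008],[-0.004,0,0.008],[-0.004,0,0.008],[-0.004,0,0.008]],"delta_rot":[[0,0,0],[0,0,0],[0,0,0],[0,0,0],[0,0,0]],"fingers":[-1,-0.5,-0.1,-0.1,-0.1]}'|egrep 'pos|force'; python3 -m crank '{"linear":[[0,0,0.05],[0,0,0.2],[0,0,0.4],[0,0,0.6],[0,-0.1,0.65]],"delta_rot":[[0,0,0],[0,0,0],[0,0,0],[0,0,0],[0,0,0]],"fingers":[-0.1,-0.1,-0.1,-0.1,0]}'>/tmp/o;python3 -m crank '{"linear":[[0,-0.15,0],[0,-0.3,0],[0,-0.48,0],[0,-0.6,0],[0,-0.6,0]],"delta_rot":[[0,0,0],[0,0,0],[0,0,0],[0,0,0],[0,0,0]],"fingers":[0,0,0,0,0]}'
python3 -c "
from h import *
grab('wrist','wk');grab('scene','sk');grab('side','dk')
a=cv2.imread('pics/wk.png')[80:380,220:620];b=cv2.resize(cv2.imread('pics/sk.png')[190:340,320:520],(400,300),interpolation=2);c=cv2.resize(cv2.imread('pics/dk.png')[210:360,150:350],(400,300),interpolation=2)
d=cv2.resize(cv2.imread('pics/sk.png')[280:410,130:303],(400,300))
cv2.imwrite('pics/c8.png',np.vstack([np.hstack([a,b]),np.hstack([c,d])]))"
```

```text
position: [0.6241, 0.0764, 0.0413]
force: [-0.8, 0.5, 0.6]
finger_force: 0.0
clock: 40.25
position: [0.624, -0.1038, 0.2045]
tool_rot: [-3.14, -0.001, -3.094]
force: [1.0, 0.0, -0.5]
grip_width: 0.0424
finger_force: 0.0
```

View pics/c8.png

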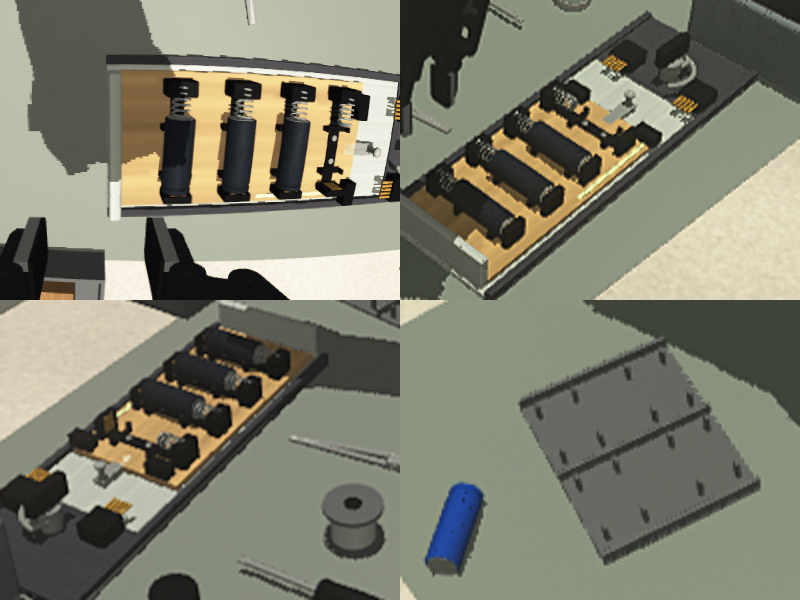

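All three cells lie level between spring and contact in holders 1–3 (wrist crop columns 178, 238 and 293). The carrier is empty and the blue cell is untouched. Next I'll pinch the panel and slide the board home.

```bash
python3 -m crank '{"linear":[[0.01,0.048,-0.15],[0.01,0.048,-0.35],[0.01,0.048,-0.5],[0.01,0.048,-0.625],[0.01,0.048,-0.625]],"delta_rot":[[0,0,0],[0,0,0],[0,0,0],[0,0,0],[0,0,0]],"fingers":[0,0,0,0,-0.5]}' 45|egrep 'pos|force';python3 -m crank '{"linear":[[0,0,0],[0,0,0],[0,0,0],[0,0,0]],"delta_rot":[[0,0,0],[0,0,0],[0,0,0],[0,0,0]],"fingers":[-1,-1,-1,-1]}';python3 -m crank '{"linear":[[-0.002,0.03,0],[-0.004,0.06,0],[-0.006,0.09,0],[-0.007,0.12,0],[-0.007,0.13,0]],"delta_rot":[[0,0,0],[0,0,0],[0,0,0],[0,0,0],[0,0,0]],"fingers":[-1,-1,-1,-1,-1]}'
```

```text
position: [0.625, -0.0846, 0.0447]
force: [0.6, -0.1, -0.3]
finger_force: 0.0
clock: 41.3
position: [0.6276, -0.0863, 0.0495]
tool_rot: [-3.141, 0.002, -3.088]
force: [-3.6, 1.5, 8.8]
grip_width: 0.0087
finger_force: 48.0
clock: 41.8
position: [0.6256, -0.0536, 0.0494]
tool_rot: [-3.141, 0.001, -3.088]
force: [-6.3, -2.2, 11.8]
grip_width: 0.0088
finger_force: 48.4
```

```bash
for i in 1 2 3 4 5; do python3 -m crank '{"linear":[[0,0.008,0],[0,0.008,0],[0,0.008,0]],"delta_rot":[[0,0,0],[0,0,0],[0,0,0]],"fingers":[-1,-1,-1]}' | egrep 'pos|force' | grep -v finger;done
```

```text
position: [0.6255, -0.0518, 0.0494]
force: [-7.2, -0.0, 11.8]
position: [0.6254, -0.0501, 0.0494]
force: [-7.4, -0.1, 11.7]
position: [0.6253, -0.0481, 0.0494]
force: [-7.8, -0.4, 13.4]
position: [0.6252, -0.0461, 0.0494]
force: [-9.3, -0.4, 14.2]
position: [0.6251, -0.0441, 0.0494]
force: [-10.6, -0.6, 15.6]
```

```bash
python3 -m crank '{"linear":[[-0.008,0.004,0],[-0.008,0.004,0]],"delta_rot":[[0,0,0],[0,0,0]],"fingers":[-1,-1]}' | egrep 'pos|force' | grep -v finger; for i in 1 2 3 4 5; do python3 -m crank '{"linear":[[0,0.006,0],[0,0.006,0],[0,0.006,0]],"delta_rot":[[0,0,0],[0,0,0],[0,0,0]],"fingers":[-1,-1,-1]}' | egrep 'pos|force' | grep -v finger;done
```

```text
position: [0.6249, -0.043, 0.0495]
force: [3.8, -0.5, 3.9]
position: [0.6248, -0.0417, 0.0495]
force: [3.0, -0.7, 7.8]
position: [0.6247, -0.0406, 0.0494]
force: [3.5, -2.7, 9.3]
position: [0.6247, -0.0394, 0.0495]
force: [3.2, -4.0, 8.8]
position: [0.6246, -0.0381, 0.0495]
force: [2.1, -6.3, 11.1]
position: [0.6245, -0.0369, 0.0494]
force: [1.8, -6.5, 10.5]
```

```bash
python3 -m crank '{"linear":[[0,-0.008,0],[0,-0.008,0],[0,-0.008,0],[0,-0.008,0.2],[0,-0.008,0.45]],"delta_rot":[[0,0,0],[0,0,0],[0,0,0],[0,0,0],[0,0,0]],"fingers":[-0.4,-0.2,0,0,0]}'|egrep 'pos|force';python3 -m crank '{"linear":[[0,0,0.1],[0,0,0.16],[0,0,0.16]],"delta_rot":[[0,0,0],[0,0,0],[0,0,0]],"fingers":[0,0,0]}'|egrep 'pos|force'; for i in 1 2 3; do python3 -m crank '{"linear":[[0,0.1,0],[-0.01,0.2,0],[-0.015,0.3,0],[-0.016,0.396,0],[-0.016,0.396,0]],"delta_rot":[[0,0,0.25],[0,0,0.5],[0,0,0.75],[0,0,0.96],[0,0,0.96]],"fingers":[0,0,0,0,0]}'>/tmp/o;done; python3 -m crank '{"linear":[[0,0,0],[0,0,0]],"delta_rot":[[0,0,0],[0,0,0]],"fingers":[0,0]}'; python3 -c "
from h import *
print(observe()['qpos'].round(2));grab('wrist','wl');w=load('wl');g=w['image'].max(2)
for p in [(.613,.2595,.06),(.613,.2365,.06),(.613,.2825,.06)]: print(proj(w,p).round(0))
e=np.array([.9985,.054,0])
s=load('sk')"
```

```text
position: [0.6223, -0.0369, 0.1481]
force: [1.6, 0.1, 0.2]
finger_force: 0.0
position: [0.6238, -0.0374, 0.1894]
force: [0.4, -0.2, -0.9]
finger_force: 0.0
clock: 47.5
position: [0.6115, 0.2581, 0.1871]
tool_rot: [3.141, -0.001, -1.584]
force: [0.9, -0.2, -0.2]
grip_width: 0.0422
finger_force: 0.0
[ 0.1   0.86 -1.04  1.51  0.77  1.22  2.08]
[314. 240.]
[313. 208.]
[314. 269.]
```

Run:
```python
from h import *
w=load('wl');g=w['image'].max(2)
for t in (22,30):
    m=(g<t).astype(np.uint8);m[:,:270]=0;m[:,360:]=0;m[:170]=0;m[310:]=0
    n,l,s,c=cv2.connectedComponentsWithStats(m)
    for i in range(1,n):
        if s[i,4]>150:
            p=np.argwhere(l==i)[:,::-1].astype(np.float32);print(t,s[i],c[i].round(),cv2.minAreaRect(p),onz(w,c[i],.06).round(4))
```

```text
22 [348 188  12  39 386] [354. 207.] ((353.5, 207.0), (38.0, 11.0), 90.0) [0.5843 0.2357 0.06  ]
22 [270 194   5  39 157] [272. 214.] ((272.0, 213.0), (38.0, 4.0), 90.0) [0.6425 0.2401 0.06  ]
22 [304 204  17  65 966] [312. 236.] ((312.0, 236.0), (64.0, 16.0), 90.0) [0.6141 0.2565 0.06  ]
30 [348 187  12  41 428] [354. 207.] ((353.5, 207.0), (40.0, 11.0), 90.0) [0.5846 0.2357 0.06  ]
30 [270 194   5  40 174] [272. 214.] ((272.0, 213.5), (39.0, 4.0), 90.0) [0.6424 0.2401 0.06  ]
30 [ 304  204   18   65 1012] [312. 236.] ((312.076904296875, 235.99853515625), (64.14198303222656, 16.958402633666992), 88.8982925415039) [0.6142 0.2565 0.06  ]
```

```bash
python3 -m crank '{"linear":[[0.007,0.005,-0.15],[0.007,0.005,-0.3],[0.007,0.005,-0.42],[0.007,0.005,-0.475],[0.007,0.005,-0.475]],"delta_rot":[[0,0,0],[0,0,0],[0,0,0],[0,0,0],[0,0,0]],"fingers":[0,0,0,0,-0.4]}' 45; python3 -m crank '{"linear":[[0,0,0.01],[0,0,0.01],[0,0,0.01],[0,0,0.01]],"delta_rot":[[0,0,0],[0,0,0],[0,0,0],[0,0,0]],"fingers":[-1,-1,-1,-1]}'; for i in 1 2; do python3 -m crank '{"linear":[[0,0,0],[0,0,0],[0,0,0],[0,0,0],[0,0,0]],"delta_rot":[[0,0,-0.25],[0,0,-0.5],[0,0,-0.75],[0,0,-1],[0,0,-1]],"fingers":[-1,-1,-1,-1,-1]}'; python3 -c "
from h import *
print(observe()['moment'].round(2))";done
```

```text
clock: 48.05
position: [0.6126, 0.2599, 0.0678]
tool_rot: [3.14, -0.001, -1.581]
force: [-0.2, 0.9, 0.2]
grip_width: 0.0294
finger_force: 0.0
clock: 48.45
position: [0.6139, 0.261, 0.0734]
tool_rot: [-3.139, 0.001, -1.581]
force: [0.6, -2.5, 8.2]
grip_width: 0.01
finger_force: 45.8
clock: 48.95
position: [0.6141, 0.261, 0.0734]
tool_rot: [-3.139, 0.002, -2.108]
force: [3.9, -1.8, 8.1]
grip_width: 0.0096
finger_force: 45.7
[-0.33 -0.65 -0.02]
clock: 49.45
position: [0.6144, 0.2608, 0.0733]
tool_rot: [-3.14, 0.003, -2.631]
force: [4.0, -3.4, 7.6]
grip_width: 0.0098
finger_force: 45.7
[-0.59 -0.9  -0.04]
```

```bash
for i in 1 2 3; do python3 -m crank '{"linear":[[-0.001,0,-0.002],[-0.001,0,-0.002],[-0.001,0,-0.002],[-0.001,0,-0.002],[-0.001,0,-0.002]],"delta_rot":[[0,0,-0.25],[0,0,-0.5],[0,0,-0.75],[0,0,-1],[0,0,-1]],"fingers":[-1,-1,-1,-1,-1]}'; python3 -c "
from h import *
o=observe();print(o['moment'].round(2),o['qpos'][6])";done
```

```text
clock: 49.95
position: [0.6145, 0.2604, 0.0733]
tool_rot: [-3.141, 0.004, 3.128]
force: [4.0, -5.5, 13.5]
grip_width: 0.0097
finger_force: 46.5
[-1.3  -0.88 -0.04] 0.5954730176779279
clock: 50.45
position: [0.6144, 0.2602, 0.0732]
tool_rot: [3.14, 0.004, 2.604]
force: [2.0, -8.6, 21.0]
grip_width: 0.0099
finger_force: 47.3
[-1.86 -0.63 -0.15] 0.1468683112108888
clock: 50.95
position: [0.6143, 0.2599, 0.0731]
tool_rot: [3.138, 0.003, 2.081]
force: [0.2, -11.3, 26.7]
grip_width: 0.0101
finger_force: 48.1
[-2.43 -0.13 -0.1 ] -0.29129889483278804
```

```bash
python3 -m crank '{"linear":[[0,-0.006,0.006],[0,-0.006,0.006],[0,-0.006,0.006],[0,-0.006,0.006],[0,-0.006,0.006]],"delta_rot":[[0,0,-0.25],[0,0,-0.5],[0,0,-0.75],[0,0,-0.8],[0,0,-0.8]],"fingers":[-1,-1,-1,-1,-1]}'; python3 -c "
from h import *
o=observe();print(o['moment'].round(2),o['qpos'][6])"; for i in 1 2 3; do python3 -m crank '{"linear":[[0,0,0],[0,0,0]],"delta_rot":[[0,0,-0.07],[0,0,-0.07]],"fingers":[-1,-1]}'|egrep 'rot|force'; python3 -c "
from h import *
o=observe();print(o['moment'].round(2),o['qpos'][6])"; done
```

```text
clock: 51.45
position: [0.6138, 0.2595, 0.0734]
tool_rot: [3.138, -0.001, 1.666]
force: [4.7, -3.7, 8.2]
grip_width: 0.0099
finger_force: 46.0
[-0.65 -1.18 -0.12] -0.6287510352545793
tool_rot: [3.138, -0.001, 1.63]
force: [5.1, -2.6, 8.4]
finger_force: 46.0
[-0.66 -1.2  -0.02] -0.6583853321492625
tool_rot: [3.138, -0.001, 1.593]
force: [5.0, -3.3, 9.2]
finger_force: 46.3
[-0.74 -1.28  0.34] -0.6878371611945533
tool_rot: [3.138, -0.001, 1.557]
force: [4.6, -2.2, 9.3]
finger_force: 48.4
[-0.75 -1.24  0.74] -0.71722698356948
```

```bash
python3 -m crank '{"linear":[[0,0,0],[0,0,0],[0,0,0],[0,0,0.2],[0,0,0.5]],"delta_rot":[[0,0,0.1],[0,0,0.1],[0,0,0.1],[0,0,0.1],[0,0,0.1]],"fingers":[-1,-0.3,0,0,0]}'|egrep 'pos|force'; python3 -m crank '{"linear":[[0,-0.1,0.1],[-0.05,-0.3,0.2],[-0.1,-0.5,0.3],[-0.1,-0.6,0.3],[-0.1,-0.6,0.3]],"delta_rot":[[0,0,0],[0,0,0],[0,0,0],[0,0,0],[0,0,0]],"fingers":[0,0,0,0,0]}'
python3 -c "
from h import *
grab('wrist','wm');grab('scene','sm');grab('side','dm')
a=cv2.imread('pics/wm.png')[60:360,120:520];b=cv2.resize(cv2.imread('pics/sm.png')[190:340,320:520],(400,300),interpolation=2);c=cv2.resize(cv2.imread('pics/dm.png')[210:360,120:320],(400,300),interpolation=2)
d=cv2.resize(cv2.imread('pics/sm.png'),(400,300))
cv2.imwrite('pics/c9.png',np.vstack([np.hstack([a,b]),np.hstack([c,d])]))"
```

```text
position: [0.611, 0.2594, 0.1718]
force: [0.7, 0.1, 0.8]
finger_force: 0.0
clock: 53.05
position: [0.5874, 0.1037, 0.2481]
tool_rot: [3.14, 0.002, 1.602]
force: [0.2, -0.2, 0.0]
grip_width: 0.0425
finger_force: 0.0
```

View pics/c9.png

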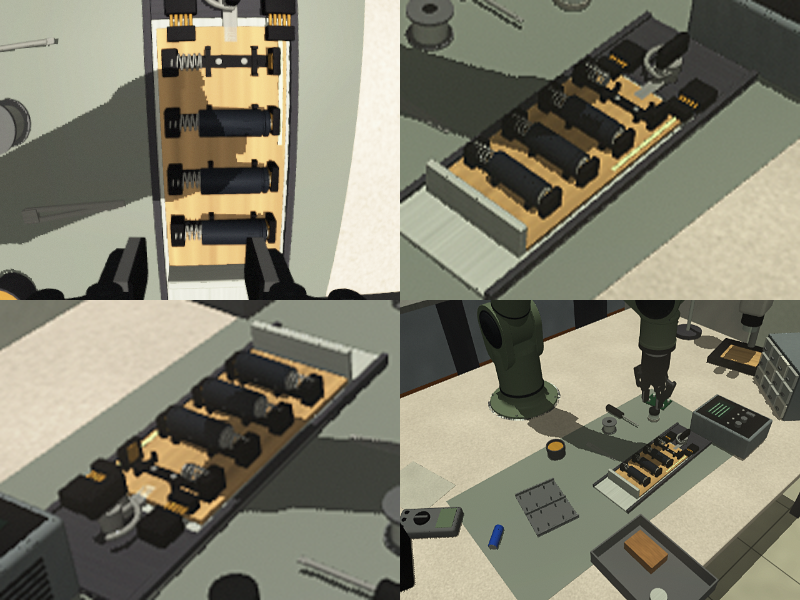

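The board sits home with three level cells, and the hook has wrapped around to the same side as at the start. I'll check it numerically against the first picture.

Run:
```python
from h import *
a=cv2.imread('pics/scene0.png');b=cv2.imread('pics/sm.png');k=cv2.imread('pics/sk.png')
for n,(x0,x1,y0,y1) in {'panel':(330,392,268,318),'cam':(438,470,196,236),'bay4':(420,460,225,262)}.items():
    t=a[y0:y1,x0:x1]
    for m,im in (('end',b),('out',k)):
        r=cv2.matchTemplate(im[y0-25:y1+25,x0-35:x1+35],t,cv2.TM_CCOEFF_NORMED);_,v,_,p=cv2.minMaxLoc(r);print(n,m,round(v,3),p[0]-35,p[1]-25)
# mm per px along slide
s=load('scene0');p=proj(s,(.6238,-.0418,.048));q=proj(s,(.6265,-.0918,.048));print((q-p).round(1))
```

```text
panel end 0.705 0 0
panel out 0.329 10 2
cam end 0.975 0 0
cam out 0.699 0 0
bay4 end 0.873 0 0
bay4 out 0.592 -16 13
[-18.9  14.3]
```

```bash
python3 -c "
from h import *
print(bot.job_done())"
```

```text
the job is handed in; nothing more can be done
None
```

The job is handed in: all three cells are seated level in holders 1–3, the board matches its starting home position in the scene camera (to about 2 mm), the cam was turned clockwise until it met its stop, and nothing else on the bench was touched.

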